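Check the stall scale and weigh out a customer's stone

TASK

Weigh the customer's order at the stone stall: with its pan still empty, switch the scale on by pushing the rocker switch over, and check it by standing the 200 g weight (the middle-sized of the three) on the pan by itself and letting go. Stand that weight back upright in its wooden tray, then put all the stone lumps from the low cardboard tray on the pan together and let go of them. Once they have been weighed, put all the lumps in the customer's deep carton and leave the scale switched off and empty; do not disturb the other two weights or the calculator, bottle and tape roll.

Things in the scene. Friction and masses are not known exactly. Their poses are not given: they have to be found in the camera images.
- scale: The stall's bench scale, fixed: a pale grey box 280 (x) by 240 (y) mm, 58 mm high; origin at the centre of its underside. x points from its control side (roughly towards the robot) to its far side, y left, z up. The pan covers the far part; the 85 mm deep ledge on the -x side, 58 mm high, has the display hood (up to 72 mm) and keys in its left half and the rocker switch in its right half.
- pan (a point): Centre of the flat upper face of the scale's steel pan, 78 mm above the counter; axes as the scale's. The pan is 190 mm along x and 230 mm along y, with a lip 6 mm high and 3 mm thick all round.
- rocker_mid (a point): Fixed point over the rocker's pivot, 64 mm above the counter, axes as the scale's. Black paddle, 50 mm along y, 26 mm along x, top a shallow V, pivot along x. ON end: -y (white bar); OFF end: +y (white ring). The end not pressed rises to 10 mm above this point at its tip, 5 mm half-way out; the pressed half lies level with this point. Nothing beside it stands higher than 61 mm within 20 mm.
- rocker (a joint): Angle of the rocker switch: 0 = OFF end pressed down, 0.44 rad = ON end pressed down. It springs away from its middle (0.22 rad): pushed down at the raised end with about 4 to 8 N until past the middle, it snaps over by itself and stays.
- w200_c (a point): Centre, half-way up, of the 200 g weight: a brass cylinder 28 mm across and 46 mm high in all, with straight sides for the lower 28 mm and a 19 mm knob on a neck above; its z axis points up from base to knob. It stands in the weights tray, in any of three places.
- w100_c (a point): Centre of the 100 g weight, the same shape but 22 mm across and 37 mm high. Not to be used.
- w500_c (a point): Centre of the 500 g weight, the same shape but 38 mm across and 63 mm high. Not to be used.
- weights_floor (a point): Centre of the floor, 5 mm above the counter, of the weights tray: a shallow wooden tray 170 mm (x) by 66 mm (y) with a rim 9 mm above the counter (5 mm thick), fixed. The three weights stand in a row along x, 56 mm apart (-56, 0 and +56 mm).
- tray_floor (a point): Centre of the floor, 4 mm above the counter, of the low cardboard tray that holds the customer's lumps: 120 mm (x) by 220 mm (y), rim 10 mm above the counter, fixed.
- carton_floor (a point): Centre of the floor, 4 mm above the counter, of the customer's deep carton: 140 mm (x) by 220 mm (y) outside, walls 4 mm thick and 50 mm high, fixed, empty at the start.
- lump1_c (a point): Centre, half-way up, of a lump of pale split stone, about 58 mm along its x, 44 mm along its y (nearly parallel flanks, the sides to grip) and 38 mm high along z, 160 g more or less. It lies on its flat side in the low tray. May be absent (None).
- lump2_c (a point): Centre of another lump: about 54 x 40 x 36 mm, 130 g. May be absent (None).
- lump3_c (a point): Centre of another lump: about 50 x 42 x 34 mm, 120 g. May be absent (None). The stone heaped in the other cartons along the far edge and sides of the counter is stock, no part of the job.
- calculator: Bystander: a dark desk calculator 150 x 100 x 20 mm lying on the counter; origin at the centre of its underside.
- water: Bystander: a clear water bottle, 64 mm across and 200 mm high, standing; origin at the centre of its underside.
- tape: Bystander: a roll of packing tape, 90 mm across and 48 mm high, lying flat; origin at the centre of its underside.
Things that resemble listed ones, but are neither listed nor needed, are in the scene too. Leave any black or green look-alike of the part that bears lump3_c alone.

How it is judged:
By the outcome, as a careful person would: the job done as asked, in the order asked, and still so for the second after the job is handed in, with the robot touching nothing.
Of lump1, lump2, lump3 only 2 to 3 are there at a start; the rules pass over those that are not, and their reading is None.
At some moment in a run one of lump1, lump2, lump3 may be knocked a few centimetres aside while the robot is not near it.
It also fails if it takes over 210 s, if anything falls off the work surface, if the arm or the gripper's body presses on something with over 40 N, if the wrist force passes 120 N, or if a joint passes its speed limit or range.

ROBOT

A 7-joint arm with a two-finger parallel gripper is mounted at the origin on the work surface. World frame = base frame: x ahead of the robot, y to its left, z up, the work surface at z = 0. Lengths are in m, angles in rad, forces in N, time in s.
With the tool pointing down it reaches from about 0.35 to 0.9 m from the base axis. Payload 7.2 kg.
Tool frame: the origin (TCP) lies midway between the tips of the shut fingers; the grasp point (between the pads) lies 19 mm behind it; z points along the fingers, y is the direction in which the jaws open and shut (so a half turn about z gives the same grasp; the last joint's range is limited). The gripper opens to 85 mm and grips with 20 to 120 N. Pads are 22 mm wide; open, the fingers measure 114 mm over their backs; the gripper's body (76 mm by 85 mm) begins 54 mm behind the grasp point. The pads swing forward as they close: fully open they stand 13 mm farther back than shut.
Start: joints at [-1.202, 0.411, -0.013, 1.596, 0.006, 1.134, -0.082], TCP at [0.264, 0.566, 0.231] pointing down, gripper open.
Joint ranges: [-2.95, 2.95], [-0.29, 1.99], [-1.47, 1.44], [0.14, 2.54], [-1.03, 4.17], [0.13, 1.85], [-2.86, 2.86]. Speed limits (rad/s): [2.39, 2.39, 3.01, 3.01, 3.14, 3.14, 3.14].

INTERFACE

Orientations are given as a unit quaternion [x, y, z, w].
In Python, from bench import robot gives the robot as it stands.
- The arm moves only by the tool jog_arm, never from a script. Its argument "increments" is a list of rows, each an object of numbers: "tx", "ty", "tz": the shift along the tool's x, y, z in m; "rx", "ry", "rz": the turn, a rotation vector about the tool's x, y, z in rad. In form: [{"tx": .., "ty": .., "tz": .., "rx": .., "ry": .., "rz": ..}, ...]. A call has 1 to 10 rows; each row is the pose to reach, as a shift and turn from the pose commanded when the call began, along the tool's axes at that moment; what a row does not reach only later rows make up. A row lasts 1/10 s, in which the tool goes at most 50 mm and 8.59 degrees, less where a joint would pass 70% of its speed; a pose out of reach is approached as far as the arm can. A call with a gripper value outside its range is refused whole. "hand" is the gripper's target within -1 to 1 (fully open at 1, half-way at 0, shut at -1), set as the call begins (left out, the last holds). The fingers move at their own pace and stop on an object; the grip force is fixed at half the most. Time passes only in rows, so rows that repeat a pose let the fingers close. It gives the time, the measured TCP pose, the force and the opening at its end, in the units of the state.
- robot.observe(): the state, without advancing time (a new reading comes with each control period).
- robot.grab_frame(name): name is "side" or "top"; returns (picture, depth): 480x640x3 uint8, red, green, blue; 480x640 float32, m along the optical axis (not along the pixel's ray), 0 where there is no reading.
- robot.get_calibration(name): a dict with "mtx" (3x3 intrinsics, pixels), "k1" (the pictures are not rectified: a ray, as slopes to the right and down, at radius r is drawn at 1 + k1 r^2 times it, then the intrinsics apply), "view" (4x4, takes a point from world to camera coordinates). Camera axes: x right, y up, looking along -z (the intrinsics and any distortion apply to the point x, -y, -z); pixel columns grow to the right and rows downward; lengths in m; the calibration is good to about 2 mm. A picture is of the moment at which its call begins. get_calibration takes no time and is no camera call.
- robot.close_job(): hands the job in, once; it reports no verdict.
The state is a dict: "time": time; "q": joint angles; "joint_velocities": joint speeds; "joint_torque": joint torques, N m; "tool_pos": TCP position; "ee_rot": TCP orientation; "force": force on the tool from outside, world axes, zero at the start; "torque": the same for the moment, N m; "width": finger opening in m.
Only numpy, scipy, OpenCV 4.12 (cv2) and the standard library are available. Lean on these libraries where they do the work, as an engineer would, in place of code of your own. Each camera call takes 0.05 s, during which the arm holds its last target.

## Working session

There is one attempt and no reset: what is moved stays moved. The work goes in short steps, Python scripts to look and compute and a tool call to move; the robot and the scene stay as the last step left them, time stands still between calls to the robot, and variables do not carry over. Pictures are saved under pics/ and viewed, and the job is handed in when it is done.

Besides the shell and the picture viewer there is one more tool, called after "Request:" by a JSON object that holds its "name" and its "arguments", one argument or row to a line. jog_arm: Moves the arm, as the interface text tells. Its arguments: {"type":"object","properties":{"increments":{"type":"array"},"hand":{"type":"number"}},"required":["increments"]}

```bash
ls; mkdir -p pics; cat > h.py <<'E'
from bench import robot
import numpy as np, cv2
def snap(name,tag):
    im,d=robot.grab_frame(name); cv2.imwrite(f'pics/{tag}.png',im[:,:,::-1]); np.save(f'pics/{tag}.npy',d); return im,d
def cal(name):
    c=robot.get_calibration(name); return np.array(c['mtx']),c['k1'],np.array(c['view'])
def ray(name,u,v):
    K,k1,V=cal(name)
    d=np.array([(u-K[0,2])/K[0,0],(v-K[1,2])/K[1,1]]); s=d.copy()
    for _ in range(20): s=d/(1+k1*(s@s))
    R=V[:3,:3]; o=-R.T@V[:3,3]
    return o,R.T@np.array([s[0],-s[1],-1.0])
def atz(name,u,v,z):
    o,r=ray(name,u,v); t=(z-o[2])/r[2]; return o+t*r
def atd(name,u,v,D):
    o,r=ray(name,u,v); return o+D[int(round(v)),int(round(u))]*r
def proj(name,p):
    K,k1,V=cal(name); c=V[:3,:3]@np.array(p)+V[:3,3]; s=np.array([c[0],-c[1]])/-c[2]; s=s*(1+k1*(s@s)); return K[:2,:2]@s+K[:2,2]
def cloud(name,D):
    K,k1,V=cal(name); v,u=np.mgrid[0:480,0:640]
    d=np.stack([(u-K[0,2])/K[0,0],(v-K[1,2])/K[1,1]],-1); s=d.copy()
    for _ in range(20): s=d/(1+k1*(s**2).sum(-1,keepdims=True))
    r=np.stack([s[...,0],-s[...,1],-np.ones_like(s[...,0])],-1)*D[...,None]
    R=V[:3,:3]; return r@R - R.T@V[:3,3]
def crop(tag,x0,y0,x1,y1,k,out):
    im=cv2.imread(f'pics/{tag}.png')[y0:y1,x0:x1]; cv2.imwrite(f'pics/{out}.png',cv2.resize(im,None,fx=k,fy=k,interpolation=cv2.INTER_CUBIC))
E
python3 - <<'E'
from h import *
for n in('top','side'):
    snap(n,n+'0'); print(n,[np.round(x,3).tolist() for x in cal(n)])
print(robot.observe())
E
```

```text
pics
top [[[467.412, 0.0, 322.738], [0.0, 467.412, 238.819], [0.0, 0.0, 1.0]], -0.08, [[0.011, -1.0, -0.012, -0.008], [0.997, 0.01, 0.072, -0.464], [-0.072, -0.013, 0.997, -1.361], [0.0, 0.0, 0.0, 1.0]]]
side [[[491.637, 0.0, 318.4], [0.0, 491.637, 229.546], [0.0, 0.0, 1.0]], -0.063, [[0.974, -0.225, -0.019, -0.478], [0.141, 0.542, 0.828, -0.125], [-0.176, -0.81, 0.56, -1.077], [0.0, 0.0, 0.0, 1.0]]]
{'time': 0.1, 'q': array([-1.20218766,  0.41184028, -0.01273141,  1.59698619,  0.00558659,
        1.13428394, -0.08225892]), 'joint_velocities': array([ 1.95176730e-04, -3.19156998e-03, -1.52703821e-03, -2.27062785e-03,
       -8.42467271e-04, -6.92019594e-05,  1.00169665e-05]), 'joint_torque': array([ 3.13474295e-03, -6.01826620e+01,  6.84413519e-01, -3.00086761e+01,
        1.39941348e-02,  6.35024946e-03,  1.96402521e-07]), 'tool_pos': array([0.26423373, 0.56589283, 0.23051378]), 'ee_rot': array([ 2.16683057e-01,  9.76241724e-01, -7.31609089e-04, -1.18899711e-04]), 'force': array([ 0.28420315, -0.04499615, -0.11075488]), 'torque': array([-0.01804914,  0.02237322, -0.0332251 ]), 'width': 0.08561722079415303}
```

View pics/top0.png

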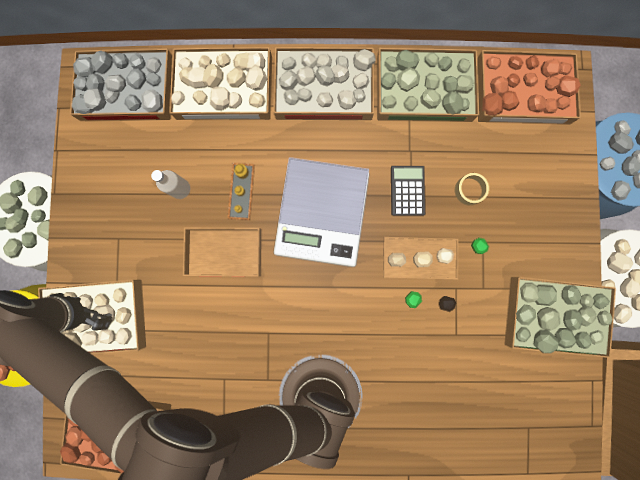

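View pics/side0.png

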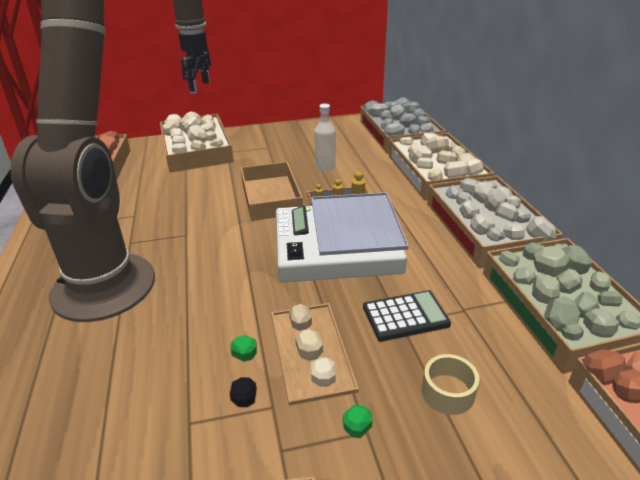

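Top view: the scale is at (322,212) with its rocker at (341,251). The weights tray is at (240,192), with the big, middle and small weights at (240,170), (239,190) and (238,209). The low tray at (421,258) holds pale lumps at (397,259), (423,259) and (446,256). The carton is at (222,252). Look-alikes to avoid are the green ones at (480,246) and (413,299) and the black one at (447,303), plus the pale stock at (100,315) and (220,83). Next I'll look at close crops.

```bash
python3 - <<'E'
from h import *
crop('top0',375,225,495,315,6,'c1'); crop('top0',170,140,380,290,3.8,'c2'); crop('side0',260,280,360,400,5,'c3'); crop('side0',240,160,420,290,4.4,'c4')
D=np.load('pics/top0.npy'); C=cloud('top',D)
for u,v in[(397,259),(423,259),(446,256),(421,240),(421,245),(322,190),(240,170),(239,190),(238,209),(222,252),(341,251),(300,150),(241,250)]:
    print(u,v,np.round(C[v,u],4))
E
```

```text
397 259 [ 0.4058 -0.219   0.0357]
423 259 [ 0.4063 -0.2933  0.0425]
446 256 [ 0.4158 -0.3618  0.0364]
421 240 [ 0.4639 -0.295   0.0059]
421 245 [ 0.4489 -0.2945  0.0079]
322 190 [ 5.982e-01 -1.000e-04  7.870e-02]
240 170 [0.6555 0.2363 0.074 ]
239 190 [0.6009 0.2416 0.0536]
238 209 [0.5472 0.2459 0.0391]
222 252 [0.4222 0.298  0.0032]
341 251 [ 0.4261 -0.0557  0.0661]
300 150 [0.7333 0.069  0.0048]
241 250 [0.4289 0.2413 0.0012]
```

View pics/c1.png

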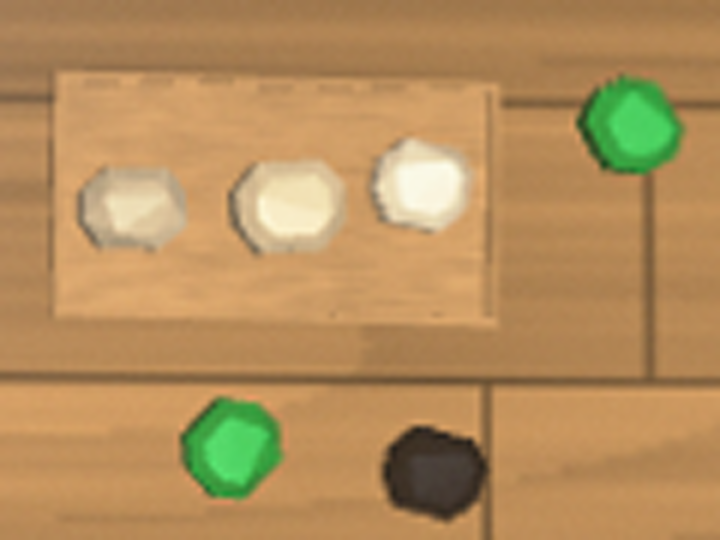

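View pics/c2.png

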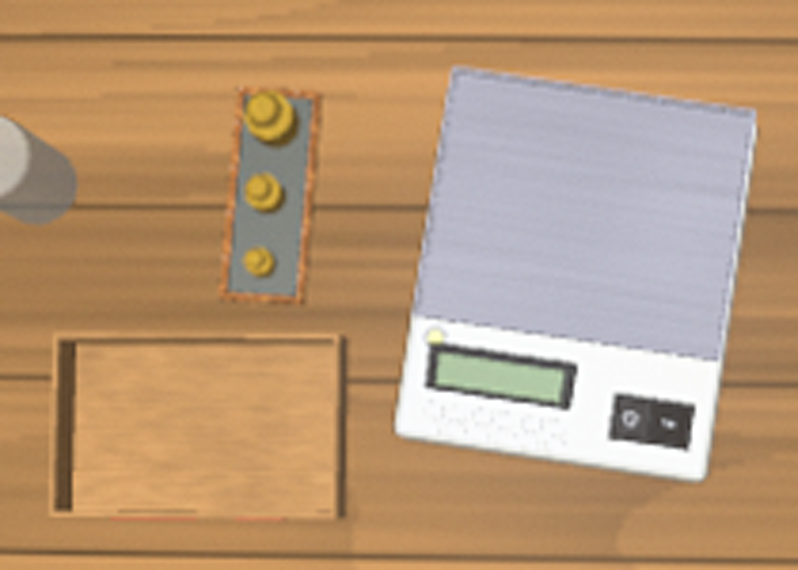

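View pics/c3.png

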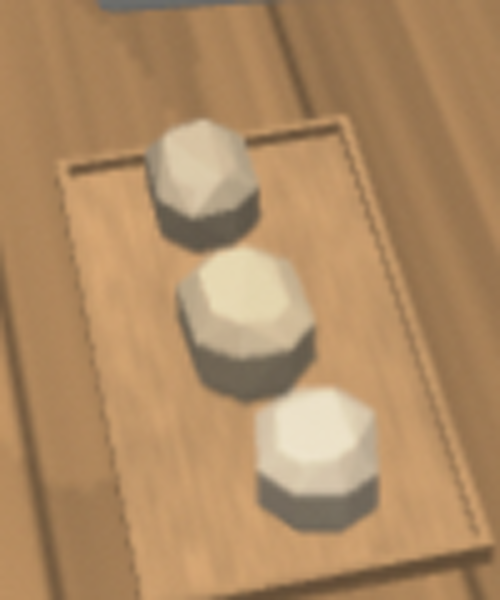

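View pics/c4.png

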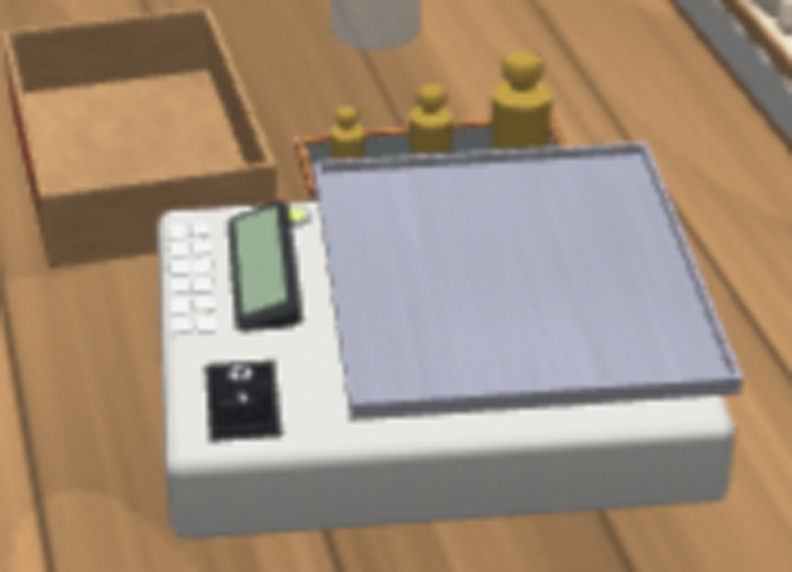

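```bash
cat >> h.py <<'E'
def lumps(C,im,box,zmin=.014):
    m=((C[...,2]>zmin)&(C[...,2]<.16)&(C[...,0]>box[0])&(C[...,0]<box[1])&(C[...,1]>box[2])&(C[...,1]<box[3])).astype(np.uint8)
    n,l,st,_=cv2.connectedComponentsWithStats(m)
    for i in range(1,n):
        if st[i,4]<25: continue
        P=C[l==i]; mm=np.median(im[l==i],0)
        r=cv2.minAreaRect((P[:,:2]*1000).astype(np.float32)); b=cv2.boxPoints(r)
        e=b[1]-b[0]; f=b[2]-b[1]
        if np.linalg.norm(e)<np.linalg.norm(f): e,f=f,e
        print('c',np.round(r[0],1),'long',round(float(np.linalg.norm(e)),1),'at',round(float(np.degrees(np.arctan2(e[1],e[0]))),1)%180,'short',round(float(np.linalg.norm(f)),1),'ztop',round(float(np.percentile(P[:,2],95)),4),'mean',np.round(P.mean(0),4),'rgb',mm,st[i,4])
E
python3 - <<'E'
from h import *
im=cv2.imread('pics/top0.png')[:,:,::-1]; 
D=np.load('pics/top0.npy'); C=cloud('top',D)
lumps(C,im,(.33,.50,-.48,-.15)); print('weights'); lumps(C,im,(.5,.72,.2,.28),.012)
Ds=np.load('pics/side0.npy'); Cs=cloud('side',Ds); ims=cv2.imread('pics/side0.png')[:,:,::-1]
print('side');lumps(Cs,ims,(.33,.50,-.48,-.15)); lumps(Cs,ims,(.5,.72,.2,.28),.012)
print('scale'); lumps(C,im,(.3,.75,-.15,.15),.03); 
lumps(C,im,(.3,.75,-.15,.15),.074);print('carton'); lumps(C,im,(.3,.52,.16,.45),.03);lumps(Cs,ims,(.3,.52,.16,.45),.03)
m=(C[...,0]>.5)&(C[...,0]<.7)&(abs(C[...,1])<.05); print(np.median(C[m][:,2]))
m=(Cs[...,0]>.5)&(Cs[...,0]<.7)&(abs(Cs[...,1])<.05); print(np.median(Cs[m][:,2]))
E
```

```text
c [ 449.  -460.9] long 47.8 at 4.8 short 38.0 ztop 0.0372 mean [ 0.4481 -0.4617  0.0302] rgb [ 64. 165.  69.] 193
c [ 418.1 -360.3] long 45.9 at 77.3 short 41.7 ztop 0.0419 mean [ 0.418  -0.3582  0.0347] rgb [235. 220. 183.] 200
c [ 408.  -294.9] long 55.0 at 90.6 short 43.6 ztop 0.0459 mean [ 0.4068 -0.293   0.0388] rgb [220. 193. 152.] 260
c [ 406.1 -218.4] long 49.7 at 89.8 short 35.6 ztop 0.0435 mean [ 0.4059 -0.2176  0.0365] rgb [207. 182. 146.] 207
weights
c [659.3 242. ] long 46.9 at 118.8 short 40.6 ztop 0.0717 mean [0.6573 0.2369 0.0504] rgb [177. 143.  59.] 167
c [604.4 246.2] long 24.4 at 174.8 short 23.4 ztop 0.0562 mean [0.6028 0.2432 0.0408] rgb [184.5 149.   60. ] 68
c [554.2 249.4] long 24.3 at 11.0 short 16.8 ztop 0.0447 mean [0.5509 0.2475 0.0314] rgb [182. 147.  60.] 47
side
c [ 403.  -221.7] long 50.4 at 91.1 short 39.5 ztop 0.0395 mean [ 0.4018 -0.2291  0.0313] rgb [184. 165. 138.] 452
c [ 409.8 -327.8] long 116.9 at 99.5 short 46.9 ztop 0.0414 mean [ 0.4084 -0.335   0.0326] rgb [207. 185. 154.] 1220
c [ 446.1 -461.6] long 46.0 at 0.1 short 36.8 ztop 0.0342 mean 
[... 189 characters left out ...]
t 75.5 short 25.1 ztop 0.0506 mean [0.6009 0.2408 0.0323] rgb [117.   96.5  52. ] 132
c [547.8 247.5] long 23.3 at 70.9 short 20.2 ztop 0.0419 mean [0.5476 0.2459 0.0283] rgb [136. 108.  57.] 81
scale
c [538.3   2.3] long 281.2 at 172.0 short 240.7 ztop 0.0847 mean [0.5367 0.0011 0.0739] rgb [185. 185. 200.] 8188
c [582.7  -3.8] long 230.5 at 81.9 short 191.6 ztop 0.0854 mean [ 0.582  -0.0044  0.0803] rgb [184. 184. 199.] 5355
carton
c [423.6 292.5] long 223.0 at 90.8 short 139.6 ztop 0.0553 mean [0.4332 0.3004 0.0469] rgb [190. 142.  92.] 535
c [418.9 292.4] long 233.7 at 90.4 short 141.2 ztop 0.0516 mean [0.4214 0.2781 0.0423] rgb [104.  81.  57.] 925
0.07994676592604977
0.0781963702206766
```

```bash
cat >> h.py <<'E'
from scipy.spatial.transform import Rotation as Ro
def yawnow():
    s=robot.observe(); R=Ro.from_quat(s['ee_rot']).as_matrix(); return np.array(s['tool_pos']),R
def goto(x,y,z,adeg):
    p,R=yawnow(); d=R.T@(np.array([x,y,z])-p)
    a=np.radians(adeg); T=np.array([[np.cos(a),np.sin(a),0],[np.sin(a),-np.cos(a),0],[0,0,-1]]).T
    T=np.column_stack([[np.cos(a),np.sin(a),0],[np.sin(a),-np.cos(a),0],[0,0,-1]])
    rv=Ro.from_matrix(R.T@T).as_rotvec()
    print('from',np.round(p,4),'t',np.round(d,4),'r',np.round(rv,3))
SC=np.array([.538,.002]);SA=np.radians(-8.1)
def sc(lx,ly): 
    c,s=np.cos(SA),np.sin(SA); return SC+np.array([c*lx-s*ly,s*lx+c*ly])
E
python3 - <<'E'
from h import *
K=lambda u,v,z:print(np.round(atz('top',u,v,z),4))
# rocker corners from crop c2 (610,397),(693,405),(688,448),(610,440)
for x,y in[(612,396),(694,405),(690,449),(610,440),(651,422),(669,424),(631,418)]: K(x/3.8+170,y/3.8+140,.066)
for x,y in[(207,365),(275,360),(283,436),(212,440)]: print('s',np.round(atz('side',x/4.4+240,y/4.4+160,.066),4))
print('pan',sc(45,0) if 0 else sc(.045,0), 'w', sc(-.0975,-.06))
goto(.43,-.075,.20,82)
E
```

```text
[ 0.4451 -0.0273  0.066 ]
[ 0.4389 -0.0886  0.066 ]
[ 0.4061 -0.0858  0.066 ]
[ 0.4122 -0.0261  0.066 ]
[ 0.4259 -0.0566  0.066 ]
[ 0.4246 -0.07    0.066 ]
[ 0.4288 -0.0416  0.066 ]
s [ 0.413  -0.0321  0.066 ]
s [ 0.447  -0.0364  0.066 ]
s [ 0.4383 -0.0989  0.066 ]
s [ 0.4047 -0.0936  0.066 ]
pan [ 0.58255106 -0.00434056] w [ 0.43301862 -0.04366355]
from [0.2642 0.5659 0.2305] t [-0.4213 -0.5105  0.0313] r [-1.000e-03  1.000e-03  1.274e+00]
```

Request:
{"name": "jog_arm", "arguments": {
  "hand": -1,
  "increments": [
    {"tx":-0.035,"ty":-0.0425,"tz":0,"rz":0.1},
    {"tx":-0.07,"ty":-0.085,"tz":0,"rz":0.2},
    {"tx":-0.105,"ty":-0.1275,"tz":0,"rz":0.3},
    {"tx":-0.14,"ty":-0.17,"tz":0,"rz":0.4},
    {"tx":-0.175,"ty":-0.2125,"tz":0,"rz":0.5},
    {"tx":-0.21,"ty":-0.255,"tz":0,"rz":0.6},
    {"tx":-0.245,"ty":-0.2975,"tz":0,"rz":0.7},
    {"tx":-0.28,"ty":-0.34,"tz":0,"rz":0.8},
    {"tx":-0.315,"ty":-0.3825,"tz":0,"rz":0.9},
    {"tx":-0.35,"ty":-0.425,"tz":0,"rz":1.0}
  ]
}}

```text
invalid input
```

```bash
python3 -c "
from h import *
goto(.424,-.077,.10,82); print(robot.observe()['q'].round(2))"
```

```text
from [0.2642 0.5659 0.2305] t [-0.4167 -0.5147  0.1313] r [-1.000e-03  1.000e-03  1.274e+00]
[-1.2   0.41 -0.01  1.6   0.01  1.13 -0.08]
```

Request:
{"name": "jog_arm", "arguments": {
  "hand": -1,
  "increments": [
    {"tx":-0.4,"ty":-0.48,"tz":0.0,"rx":0.0,"ry":0.0,"rz":1.2},
    {"tx":-0.4,"ty":-0.48,"tz":0.0,"rx":0.0,"ry":0.0,"rz":1.2},
    {"tx":-0.4,"ty":-0.48,"tz":0.0,"rx":0.0,"ry":0.0,"rz":1.2},
    {"tx":-0.4,"ty":-0.48,"tz":0.0,"rx":0.0,"ry":0.0,"rz":1.2},
    {"tx":-0.4,"ty":-0.48,"tz":0.0,"rx":0.0,"ry":0.0,"rz":1.2},
    {"tx":-0.4,"ty":-0.48,"tz":0.0,"rx":0.0,"ry":0.0,"rz":1.2},
    {"tx":-0.4,"ty":-0.48,"tz":0.0,"rx":0.0,"ry":0.0,"rz":1.2},
    {"tx":-0.4,"ty":-0.48,"tz":0.0,"rx":0.0,"ry":0.0,"rz":1.2}
  ]
}}

```text
time: 0.9
tool_pos: [0.3664, 0.1775, 0.2312]
ee_rot: [0.732, 0.681, 0.0, -0.0]
force: [0.8, -0.7, 0.1]
width: -0.0002
```

Request:
{"name": "jog_arm", "arguments": {
  "increments": [
    {"tx":0.0,"ty":0.0,"tz":0.0,"rx":0.0,"ry":0.0,"rz":0.0}
  ]
}}

```text
time: 1.0
tool_pos: [0.3674, 0.1734, 0.2313]
ee_rot: [0.735, 0.679, -0.0, 0.0]
force: [0.2, 0.9, 0.5]
width: 0.0
```

```bash
python3 -c "
from h import *
goto(.424,-.077,.10,82); print(robot.observe()['q'].round(2))"
```

```text
from [0.3674 0.1734 0.2313] t [-0.2451  0.0762  0.1315] r [-0.     0.001  0.06 ]
[-0.9   0.02  0.35  2.1  -0.01  1.02 -0.63]
```

Request:
{"name": "jog_arm", "arguments": {
  "increments": [
    {"tx":-0.245,"ty":0.076,"tz":0.06,"rx":0.0,"ry":0.0,"rz":0.06},
    {"tx":-0.245,"ty":0.076,"tz":0.06,"rx":0.0,"ry":0.0,"rz":0.06},
    {"tx":-0.245,"ty":0.076,"tz":0.06,"rx":0.0,"ry":0.0,"rz":0.06},
    {"tx":-0.245,"ty":0.076,"tz":0.06,"rx":0.0,"ry":0.0,"rz":0.06},
    {"tx":-0.245,"ty":0.076,"tz":0.06,"rx":0.0,"ry":0.0,"rz":0.06},
    {"tx":-0.245,"ty":0.076,"tz":0.1315,"rx":0.0,"ry":0.0,"rz":0.06},
    {"tx":-0.245,"ty":0.076,"tz":0.1315,"rx":0.0,"ry":0.0,"rz":0.06},
    {"tx":-0.245,"ty":0.076,"tz":0.1315,"rx":0.0,"ry":0.0,"rz":0.06},
    {"tx":-0.245,"ty":0.076,"tz":0.1315,"rx":0.0,"ry":0.0,"rz":0.06},
    {"tx":-0.245,"ty":0.076,"tz":0.1315,"rx":0.0,"ry":0.0,"rz":0.06}
  ]
}}

```text
time: 2.0
tool_pos: [0.4271, -0.0694, 0.101]
ee_rot: [0.75, 0.662, 0.001, 0.0]
force: [-0.5, -0.6, -0.1]
width: -0.0001
```

```bash
python3 -c "
from h import *
goto(.424,-.077,.066,82); print(robot.observe()['q'].round(2))
snap('side','s1'); crop('s1',220,140,440,300,3.6,'s1c')"
```

```text
from [ 0.4271 -0.0694  0.101 ] t [-0.0079 -0.0022  0.035 ] r [ 0.002 -0.001  0.015]
[-0.45  0.29  0.59  2.21 -0.26  0.7   0.2 ]
```

View pics/s1c.png

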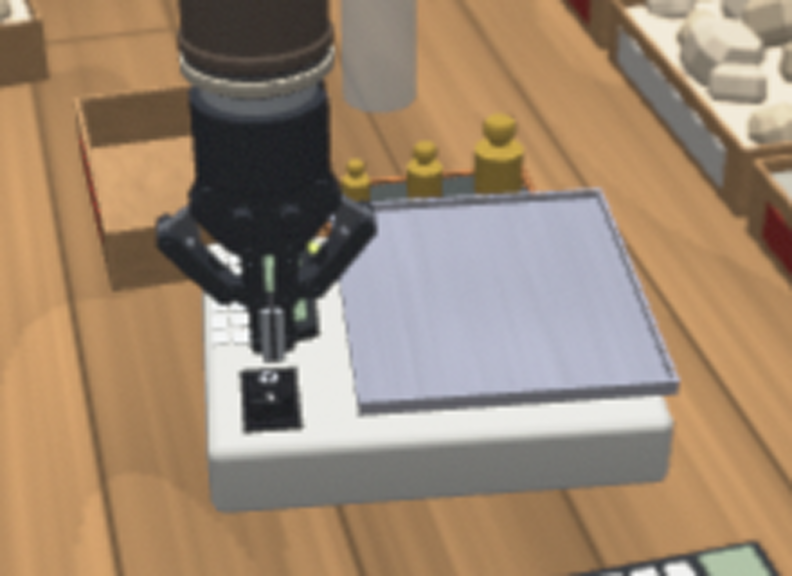

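Request:
{"name": "jog_arm", "arguments": {
  "increments": [
    {"tx":-0.008,"ty":-0.002,"tz":0.0,"rx":0.0,"ry":0.0,"rz":0.015},
    {"tx":-0.008,"ty":-0.002,"tz":0.01,"rx":0.0,"ry":0.0,"rz":0.015},
    {"tx":-0.008,"ty":-0.002,"tz":0.02,"rx":0.0,"ry":0.0,"rz":0.015},
    {"tx":-0.008,"ty":-0.002,"tz":0.026,"rx":0.0,"ry":0.0,"rz":0.015},
    {"tx":-0.008,"ty":-0.002,"tz":0.028,"rx":0.0,"ry":0.0,"rz":0.015},
    {"tx":-0.008,"ty":-0.002,"tz":0.03,"rx":0.0,"ry":0.0,"rz":0.015},
    {"tx":-0.008,"ty":-0.002,"tz":0.032,"rx":0.0,"ry":0.0,"rz":0.015}
  ]
}}

```text
time: 2.75
tool_pos: [0.423, -0.0776, 0.0673]
ee_rot: [0.755, 0.655, -0.0, -0.0]
force: [-0.0, 0.1, 0.1]
width: -0.0
```

```bash
python3 -c "
from h import *
goto(.424,-.077,.066,82); print(robot.observe()['q'].round(2))
snap('side','s2'); crop('s2',260,160,360,260,6,'s2c')"
```

```text
from [ 0.423  -0.0776  0.0673] t [0.0007 0.0009 0.0013] r [-0.001  0.    -0.002]
[-0.39  0.36  0.55  2.24 -0.33  0.62  0.26]
```

View pics/s2c.png

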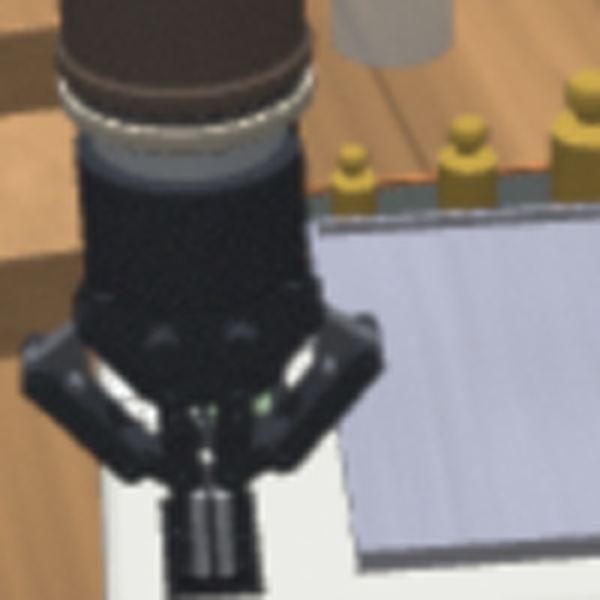

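Request:
{"name": "jog_arm", "arguments": {
  "increments": [
    {"tx":0.0,"ty":0.0,"tz":0.002,"rx":0.0,"ry":0.0,"rz":0.0},
    {"tx":0.0,"ty":0.0,"tz":0.002,"rx":0.0,"ry":0.0,"rz":0.0},
    {"tx":0.0,"ty":0.0,"tz":-0.05,"rx":0.0,"ry":0.0,"rz":0.0},
    {"tx":0.15,"ty":0.0,"tz":-0.1,"rx":0.0,"ry":0.0,"rz":0.0},
    {"tx":0.15,"ty":0.0,"tz":-0.1,"rx":0.0,"ry":0.0,"rz":0.0},
    {"tx":0.15,"ty":0.0,"tz":-0.1,"rx":0.0,"ry":0.0,"rz":0.0},
    {"tx":0.15,"ty":0.0,"tz":-0.1,"rx":0.0,"ry":0.0,"rz":0.0}
  ]
}}

```text
time: 3.5
tool_pos: [0.4456, 0.0769, 0.1695]
ee_rot: [0.753, 0.658, 0.002, -0.0]
force: [-0.4, -0.0, -0.9]
width: -0.0
```

```bash
python3 -c "
from h import *
snap('side','s3'); crop('s3',260,190,380,270,6,'s3c')
goto(.602,.242,.15,175)"
```

```text
from [0.4452 0.0755 0.169 ] t [0.1859 0.133  0.0197] r [ 0.003 -0.    -1.618]
```

View pics/s3c.png

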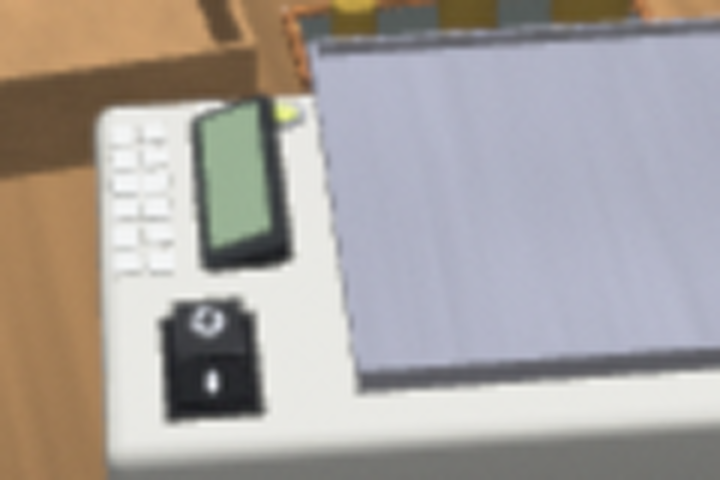

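Request:
{"name": "jog_arm", "arguments": {
  "hand": 0.2,
  "increments": [
    {"tx":0.186,"ty":0.133,"tz":0.0,"rx":0.0,"ry":0.0,"rz":-1.62},
    {"tx":0.186,"ty":0.133,"tz":0.0,"rx":0.0,"ry":0.0,"rz":-1.62},
    {"tx":0.186,"ty":0.133,"tz":0.0,"rx":0.0,"ry":0.0,"rz":-1.62},
    {"tx":0.186,"ty":0.133,"tz":0.0,"rx":0.0,"ry":0.0,"rz":-1.62},
    {"tx":0.186,"ty":0.133,"tz":0.0,"rx":0.0,"ry":0.0,"rz":-1.62},
    {"tx":0.186,"ty":0.133,"tz":0.0,"rx":0.0,"ry":0.0,"rz":-1.62},
    {"tx":0.186,"ty":0.133,"tz":0.0,"rx":0.0,"ry":0.0,"rz":-1.62},
    {"tx":0.186,"ty":0.133,"tz":0.0,"rx":0.0,"ry":0.0,"rz":-1.62},
    {"tx":0.186,"ty":0.133,"tz":0.0,"rx":0.0,"ry":0.0,"rz":-1.62},
    {"tx":0.186,"ty":0.133,"tz":0.0,"rx":0.0,"ry":0.0,"rz":-1.62}
  ]
}}

```text
time: 4.55
tool_pos: [0.6021, 0.2342, 0.1668]
ee_rot: [0.103, 0.995, -0.001, -0.001]
force: [-0.3, -0.3, -1.0]
width: 0.0511
```

Request:
{"name": "jog_arm", "arguments": {
  "increments": [
    {"tx":0.0,"ty":0.0,"tz":0.0,"rx":0.0,"ry":0.0,"rz":0.0},
    {"tx":0.0,"ty":0.0,"tz":0.0,"rx":0.0,"ry":0.0,"rz":0.0}
  ]
}}

```text
time: 4.75
tool_pos: [0.6022, 0.2349, 0.1673]
ee_rot: [0.109, 0.994, -0.0, -0.0]
force: [0.0, 0.7, 0.6]
width: 0.0513
```

```bash
python3 -c "
from h import *
goto(.602,.2415,.10,175); print(robot.observe()['q'].round(2),robot.observe()['width'])"
```

```text
from [0.6022 0.2349 0.1673] t [0.0015 0.0065 0.0673] r [-0.001 -0.001 -0.13 ]
[-0.58  0.51  0.19  1.62 -0.1   1.03  0.99] 0.051273030895848025
```

Request:
{"name": "jog_arm", "arguments": {
  "increments": [
    {"tx":0.0,"ty":0.0065,"tz":0.0,"rx":0.0,"ry":0.0,"rz":-0.13},
    {"tx":0.0,"ty":0.0065,"tz":0.04,"rx":0.0,"ry":0.0,"rz":-0.13},
    {"tx":0.0,"ty":0.0065,"tz":0.08,"rx":0.0,"ry":0.0,"rz":-0.13},
    {"tx":0.0,"ty":0.0065,"tz":0.09,"rx":0.0,"ry":0.0,"rz":-0.13},
    {"tx":0.0,"ty":0.0065,"tz":0.09,"rx":0.0,"ry":0.0,"rz":-0.13}
  ]
}}

```text
time: 5.25
tool_pos: [0.6023, 0.2419, 0.0761]
ee_rot: [0.042, 0.999, -0.001, -0.002]
force: [0.4, -1.0, 0.7]
width: 0.0516
```

```bash
python3 -c "
from h import *
goto(.602,.2415,.01,175); 
snap('side','s4'); crop('s4',290,110,430,230,5,'s4c')
snap('top','t4'); crop('t4',190,130,300,230,6,'t4c')"
```

```text
from [0.6023 0.2419 0.0761] t [ 0.0001 -0.0002  0.0661] r [-0.002 -0.003  0.003]
```

View pics/s4c.png

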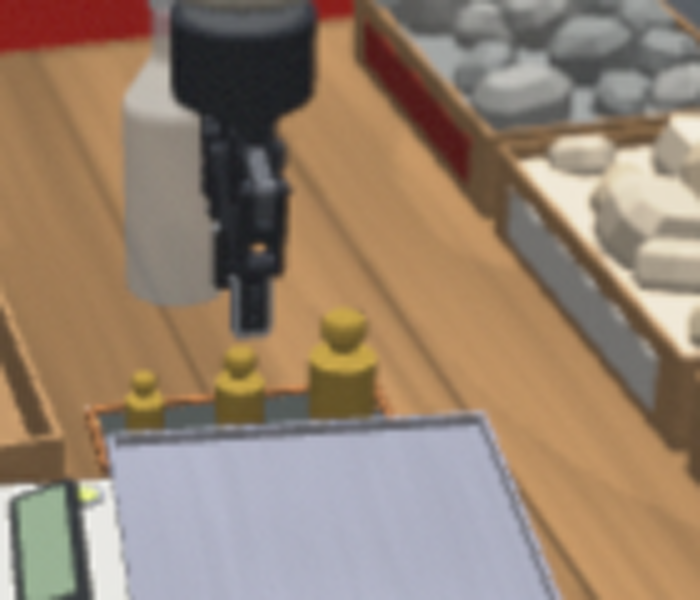

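View pics/t4c.png

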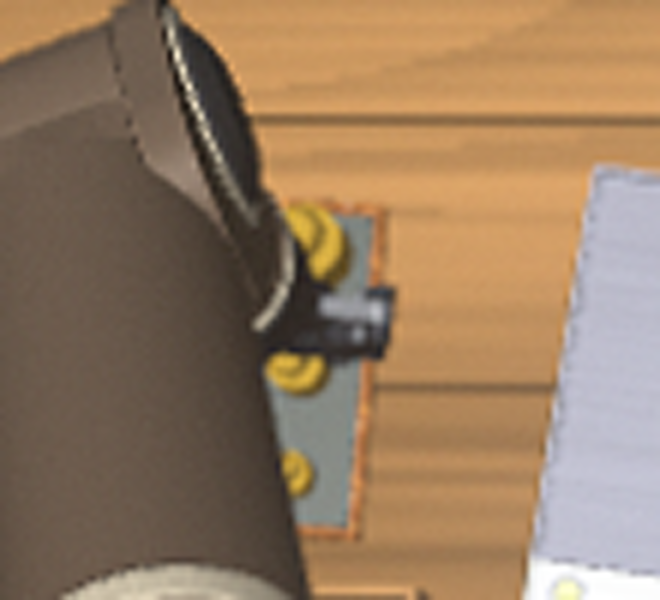

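```bash
python3 -c "
from h import *
for z in (.076,.084): print((proj('side',(.6023,.2415-.033,z))-[290,110])*5,(proj('side',(.6023,.2415,.051))-[290,110])*5,(proj('top',(.6023,.2415-.033,z))-[190,130])*6)"
```

```text
[256.14793918 342.90184939] [240.09891221 355.68932547] [354.17114086 349.25122277]
[256.24281526 329.57045232] [240.09891221 355.68932547] [351.32414655 346.22054625]
```

Request:
{"name": "jog_arm", "arguments": {
  "increments": [
    {"tx":0.0,"ty":0.0,"tz":0.025,"rx":0.0,"ry":0.0,"rz":0.0},
    {"tx":0.0,"ty":0.0,"tz":0.045,"rx":0.0,"ry":0.0,"rz":0.0},
    {"tx":0.0,"ty":0.0,"tz":0.056,"rx":0.0,"ry":0.0,"rz":0.0},
    {"tx":0.0,"ty":0.0,"tz":0.062,"rx":0.0,"ry":0.0,"rz":0.0},
    {"tx":0.0,"ty":0.0,"tz":0.065,"rx":0.0,"ry":0.0,"rz":0.0},
    {"tx":0.0,"ty":0.0,"tz":0.065,"rx":0.0,"ry":0.0,"rz":0.0}
  ]
}}

```text
time: 5.95
tool_pos: [0.6039, 0.2429, 0.0135]
ee_rot: [0.041, 0.999, 0.0, 0.0]
force: [-0.4, -0.0, 0.1]
width: 0.0515
```

Request:
{"name": "jog_arm", "arguments": {
  "hand": -1,
  "increments": [
    {"tx":0.0,"ty":0.0,"tz":0.0,"rx":0.0,"ry":0.0,"rz":0.0},
    {"tx":0.0,"ty":0.0,"tz":0.0,"rx":0.0,"ry":0.0,"rz":0.0},
    {"tx":0.0,"ty":0.0,"tz":0.0,"rx":0.0,"ry":0.0,"rz":0.0},
    {"tx":0.0,"ty":0.0,"tz":0.0,"rx":0.0,"ry":0.0,"rz":0.0},
    {"tx":0.0,"ty":0.0,"tz":0.0,"rx":0.0,"ry":0.0,"rz":0.0}
  ]
}}

```text
time: 6.45
tool_pos: [0.6042, 0.2434, 0.0141]
ee_rot: [0.041, 0.999, 0.001, 0.001]
force: [-0.8, 0.2, 5.0]
width: 0.0259
```

```bash
python3 -c "
from h import *
snap('side','s5'); crop('s5',290,110,430,230,5,'s5c');goto(.602,.2415,.01,175);o=robot.observe();print(o['force'],o['width'],o['q'].round(2))"
```

```text
from [0.6042 0.2434 0.0141] t [ 0.0021 -0.0021  0.0041] r [0.001 0.002 0.006]
[-0.44017962 -0.02993235  6.66749246] 0.026435643734781043 [-0.54  0.69  0.12  1.71 -0.12  0.75  1.13]
```

View pics/s5c.png

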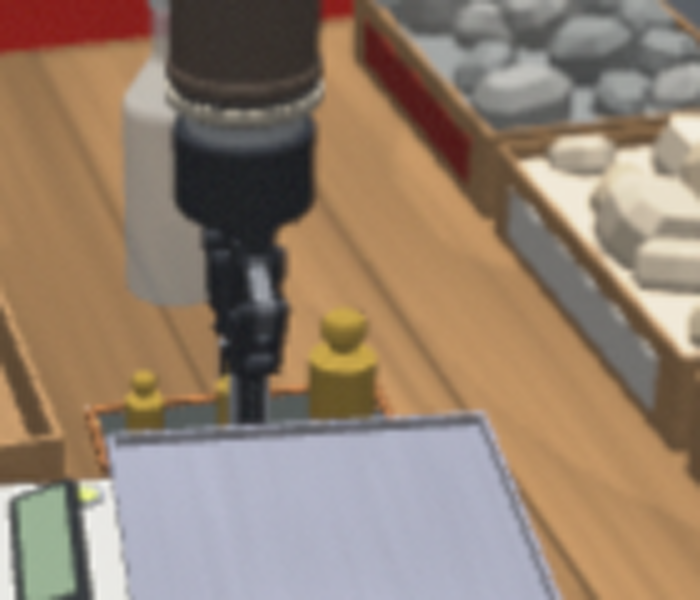

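Request:
{"name": "jog_arm", "arguments": {
  "increments": [
    {"tx":0.0,"ty":0.0,"tz":-0.005,"rx":0.0,"ry":0.0,"rz":0.0},
    {"tx":0.0,"ty":0.0,"tz":-0.015,"rx":0.0,"ry":0.0,"rz":0.0},
    {"tx":0.0,"ty":0.0,"tz":-0.04,"rx":0.0,"ry":0.0,"rz":0.0},
    {"tx":0.0,"ty":0.0,"tz":-0.08,"rx":0.0,"ry":0.0,"rz":0.0},
    {"tx":0.0,"ty":0.0,"tz":-0.11,"rx":0.0,"ry":0.0,"rz":0.0},
    {"tx":0.0,"ty":0.0,"tz":-0.11,"rx":0.0,"ry":0.0,"rz":0.0},
    {"tx":0.0,"ty":0.0,"tz":-0.11,"rx":0.0,"ry":0.0,"rz":0.0}
  ]
}}

```text
time: 7.2
tool_pos: [0.6036, 0.2427, 0.1238]
ee_rot: [0.041, 0.999, 0.0, 0.001]
force: [0.1, 0.5, -3.0]
width: 0.0261
```

```bash
python3 -c "
from h import *
im,D=snap('side','s6'); crop('s6',290,80,430,220,5,'s6c');p=sc(.045,0);print(p);goto(p[0],p[1],.15,175);o=robot.observe();print(o['force'],o['width'],o['q'].round(2))"
```

```text
[ 0.58255106 -0.00434056]
from [0.6028 0.2425 0.1225] t [ 0.     -0.2476 -0.0274] r [-0.    -0.001  0.005]
[-0.27349192  0.25375617 -2.41840759] 0.02577541088255785 [-0.56  0.56  0.15  1.65 -0.1   0.94  1.11]
```

View pics/s6c.png

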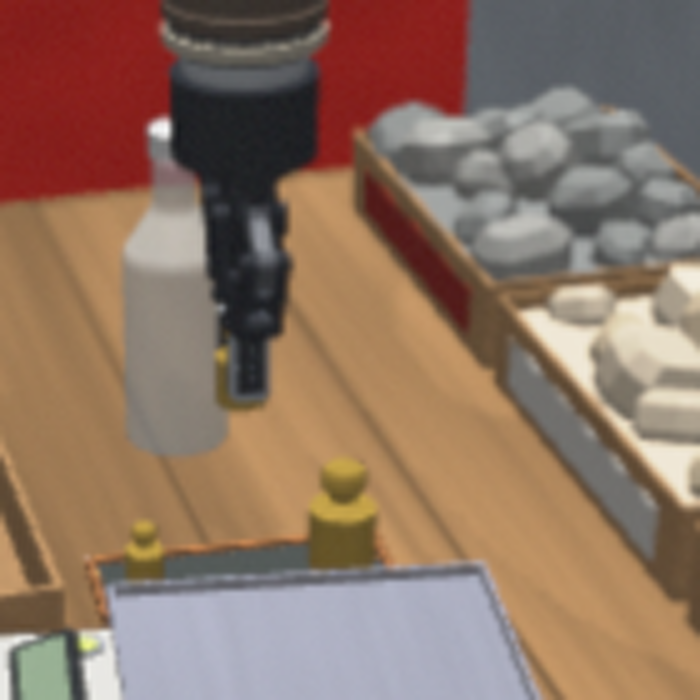

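Request:
{"name": "jog_arm", "arguments": {
  "increments": [
    {"tx":0.0,"ty":-0.02,"tz":-0.01,"rx":0.0,"ry":0.0,"rz":0.0},
    {"tx":0.0,"ty":-0.05,"tz":-0.01,"rx":0.0,"ry":0.0,"rz":0.0},
    {"tx":0.0,"ty":-0.09,"tz":-0.01,"rx":0.0,"ry":0.0,"rz":0.0},
    {"tx":0.0,"ty":-0.13,"tz":-0.01,"rx":0.0,"ry":0.0,"rz":0.0},
    {"tx":0.0,"ty":-0.17,"tz":-0.01,"rx":0.0,"ry":0.0,"rz":0.0},
    {"tx":0.0,"ty":-0.21,"tz":-0.01,"rx":0.0,"ry":0.0,"rz":0.0},
    {"tx":0.0,"ty":-0.235,"tz":-0.01,"rx":0.0,"ry":0.0,"rz":0.0},
    {"tx":0.0,"ty":-0.248,"tz":-0.01,"rx":0.0,"ry":0.0,"rz":0.0},
    {"tx":0.0,"ty":-0.248,"tz":-0.01,"rx":0.0,"ry":0.0,"rz":0.0},
    {"tx":0.0,"ty":-0.248,"tz":-0.01,"rx":0.0,"ry":0.0,"rz":0.0}
  ]
}}

```text
time: 8.25
tool_pos: [0.583, -0.003, 0.1324]
ee_rot: [0.04, 0.999, 0.0, -0.0]
force: [1.4, 1.3, -3.1]
width: 0.026
```

```bash
python3 -c "
from h import *
im,D=snap('side','s7'); crop('s7',260,130,420,260,4.5,'s7c');p=sc(.045,0);goto(p[0],p[1],.088,175);o=robot.observe();print(o['force'],o['width'],o['q'].round(2))"
```

```text
from [ 0.5831 -0.0024  0.1324] t [ 0.0004 -0.002   0.0444] r [ 0.001 -0.001  0.008]
[-0.33706646 -0.30285265 -2.81930488] 0.02578981353043066 [-0.22  0.44  0.18  1.81 -0.1   0.89  1.5 ]
```

View pics/s7c.png

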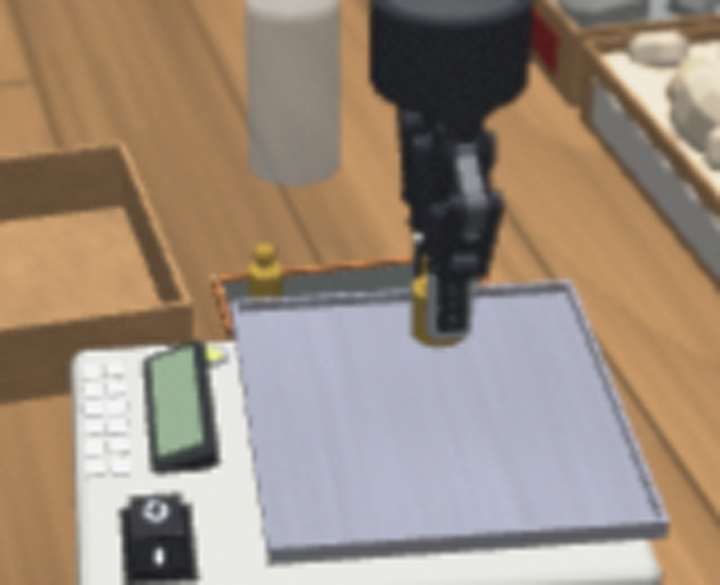

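Descend gently, stopping near contact.

Request:
{"name": "jog_arm", "arguments": {
  "increments": [
    {"tx":0.0,"ty":0.0,"tz":0.015,"rx":0.0,"ry":0.0,"rz":0.0},
    {"tx":0.0,"ty":0.0,"tz":0.03,"rx":0.0,"ry":0.0,"rz":0.0},
    {"tx":0.0,"ty":0.0,"tz":0.038,"rx":0.0,"ry":0.0,"rz":0.0},
    {"tx":0.0,"ty":0.0,"tz":0.041,"rx":0.0,"ry":0.0,"rz":0.0},
    {"tx":0.0,"ty":0.0,"tz":0.044,"rx":0.0,"ry":0.0,"rz":0.0},
    {"tx":0.0,"ty":0.0,"tz":0.044,"rx":0.0,"ry":0.0,"rz":0.0},
    {"tx":0.0,"ty":0.0,"tz":0.044,"rx":0.0,"ry":0.0,"rz":0.0}
  ]
}}

```text
time: 9.0
tool_pos: [0.5835, -0.0044, 0.0892]
ee_rot: [0.041, 0.999, 0.0, 0.0]
force: [0.9, -0.1, -2.2]
width: 0.0259
```

Request:
{"name": "jog_arm", "arguments": {
  "increments": [
    {"tx":0.0,"ty":0.0,"tz":0.001,"rx":0.0,"ry":0.0,"rz":0.0},
    {"tx":0.0,"ty":0.0,"tz":0.002,"rx":0.0,"ry":0.0,"rz":0.0},
    {"tx":0.0,"ty":0.0,"tz":0.002,"rx":0.0,"ry":0.0,"rz":0.0}
  ]
}}

```text
time: 9.3
tool_pos: [0.5834, -0.0045, 0.0871]
ee_rot: [0.041, 0.999, 0.0, 0.0]
force: [0.1, 0.5, -0.2]
width: 0.0257
```

Request:
{"name": "jog_arm", "arguments": {
  "hand": 0.2,
  "increments": [
    {"tx":0.0,"ty":0.0,"tz":0.0,"rx":0.0,"ry":0.0,"rz":0.0},
    {"tx":0.0,"ty":0.0,"tz":0.0,"rx":0.0,"ry":0.0,"rz":0.0},
    {"tx":0.0,"ty":0.0,"tz":0.0,"rx":0.0,"ry":0.0,"rz":0.0},
    {"tx":0.0,"ty":0.0,"tz":0.0,"rx":0.0,"ry":0.0,"rz":0.0},
    {"tx":0.0,"ty":0.0,"tz":-0.02,"rx":0.0,"ry":0.0,"rz":0.0},
    {"tx":0.0,"ty":0.0,"tz":-0.06,"rx":0.0,"ry":0.0,"rz":0.0},
    {"tx":0.0,"ty":0.0,"tz":-0.08,"rx":0.0,"ry":0.0,"rz":0.0},
    {"tx":0.0,"ty":0.0,"tz":-0.08,"rx":0.0,"ry":0.0,"rz":0.0},
    {"tx":0.0,"ty":0.0,"tz":-0.08,"rx":0.0,"ry":0.0,"rz":0.0},
    {"tx":0.0,"ty":0.0,"tz":-0.08,"rx":0.0,"ry":0.0,"rz":0.0}
  ]
}}

```text
time: 10.3
tool_pos: [0.5823, -0.0044, 0.1656]
ee_rot: [0.041, 0.999, -0.0, -0.001]
force: [0.3, -0.4, -0.1]
width: 0.0511
```

Request:
{"name": "jog_arm", "arguments": {
  "increments": [
    {"tx":0.0,"ty":0.0,"tz":0.0,"rx":0.0,"ry":0.0,"rz":0.0},
    {"tx":0.0,"ty":0.0,"tz":0.0,"rx":0.0,"ry":0.0,"rz":0.0},
    {"tx":0.0,"ty":0.0,"tz":0.0,"rx":0.0,"ry":0.0,"rz":0.0},
    {"tx":0.0,"ty":0.0,"tz":0.0,"rx":0.0,"ry":0.0,"rz":0.0},
    {"tx":0.0,"ty":0.0,"tz":0.0,"rx":0.0,"ry":0.0,"rz":0.0},
    {"tx":0.0,"ty":0.0,"tz":0.0,"rx":0.0,"ry":0.0,"rz":0.0},
    {"tx":0.0,"ty":0.0,"tz":0.0,"rx":0.0,"ry":0.0,"rz":0.0},
    {"tx":0.0,"ty":0.0,"tz":0.0,"rx":0.0,"ry":0.0,"rz":0.0},
    {"tx":0.0,"ty":0.0,"tz":0.0,"rx":0.0,"ry":0.0,"rz":0.0},
    {"tx":0.0,"ty":0.0,"tz":0.0,"rx":0.0,"ry":0.0,"rz":0.0}
  ]
}}

```text
time: 11.3
tool_pos: [0.5831, -0.0045, 0.1668]
ee_rot: [0.041, 0.999, 0.0, 0.0]
force: [-0.3, 0.0, 0.4]
width: 0.0515
```

Request:
{"name": "jog_arm", "arguments": {
  "increments": [
    {"tx":0.0,"ty":0.0,"tz":0.0,"rx":0.0,"ry":0.0,"rz":0.0},
    {"tx":0.0,"ty":0.0,"tz":0.0,"rx":0.0,"ry":0.0,"rz":0.0},
    {"tx":0.0,"ty":0.0,"tz":0.0,"rx":0.0,"ry":0.0,"rz":0.0},
    {"tx":0.0,"ty":0.0,"tz":0.0,"rx":0.0,"ry":0.0,"rz":0.0},
    {"tx":0.0,"ty":0.0,"tz":0.0,"rx":0.0,"ry":0.0,"rz":0.0},
    {"tx":0.0,"ty":0.0,"tz":0.0,"rx":0.0,"ry":0.0,"rz":0.0},
    {"tx":0.0,"ty":0.0,"tz":0.0,"rx":0.0,"ry":0.0,"rz":0.0},
    {"tx":0.0,"ty":0.0,"tz":0.0,"rx":0.0,"ry":0.0,"rz":0.0},
    {"tx":0.0,"ty":0.0,"tz":0.0,"rx":0.0,"ry":0.0,"rz":0.0},
    {"tx":0.0,"ty":0.0,"tz":0.0,"rx":0.0,"ry":0.0,"rz":0.0}
  ]
}}

```text
time: 12.3
tool_pos: [0.5831, -0.0044, 0.1668]
ee_rot: [0.041, 0.999, 0.0, -0.0]
force: [-0.6, 0.4, 1.0]
width: 0.0512
```

```bash
python3 -c "
from h import *
im,D=snap('side','s8'); crop('s8',260,130,420,260,4.5,'s8c')
C=cloud('side',D);lumps(C,im,(.53,.64,-.06,.06),.084)
goto(.5835,-.0045,.0875,175);o=robot.observe();print(o['force'],o['width'],o['q'].round(2))"
```

```text
c [580.7  -8.8] long 27.8 at 167.6 short 24.8 ztop 0.1237 mean [ 0.58   -0.011   0.1045] rgb [126.  105.5  56. ] 196
from [ 0.5831 -0.0045  0.1668] t [-0.0004  0.      0.0793] r [0.    0.    0.005]
[-0.51798814  0.64319211 -0.73839407] 0.05136340852862083 [-0.22  0.4   0.19  1.78 -0.09  0.96  1.5 ]
```

View pics/s8c.png

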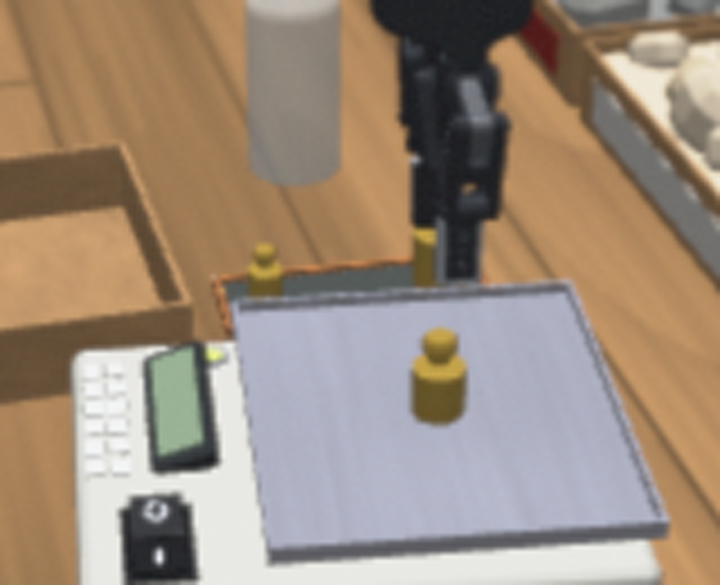

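Request:
{"name": "jog_arm", "arguments": {
  "increments": [
    {"tx":0.0,"ty":0.0,"tz":0.03,"rx":0.0,"ry":0.0,"rz":0.0},
    {"tx":0.0,"ty":0.0,"tz":0.055,"rx":0.0,"ry":0.0,"rz":0.0},
    {"tx":0.0,"ty":0.0,"tz":0.07,"rx":0.0,"ry":0.0,"rz":0.0},
    {"tx":0.0,"ty":0.0,"tz":0.079,"rx":0.0,"ry":0.0,"rz":0.0},
    {"tx":0.0,"ty":0.0,"tz":0.079,"rx":0.0,"ry":0.0,"rz":0.0},
    {"tx":0.0,"ty":0.0,"tz":0.079,"rx":0.0,"ry":0.0,"rz":0.0}
  ]
}}

```text
time: 12.95
tool_pos: [0.5836, -0.0045, 0.0883]
ee_rot: [0.041, 0.999, 0.0, 0.0]
force: [-0.2, -0.3, -0.2]
width: 0.0514
```

Request:
{"name": "jog_arm", "arguments": {
  "hand": -1,
  "increments": [
    {"tx":0.0,"ty":0.0,"tz":0.0,"rx":0.0,"ry":0.0,"rz":0.0},
    {"tx":0.0,"ty":0.0,"tz":0.0,"rx":0.0,"ry":0.0,"rz":0.0},
    {"tx":0.0,"ty":0.0,"tz":0.0,"rx":0.0,"ry":0.0,"rz":0.0},
    {"tx":0.0,"ty":0.0,"tz":0.0,"rx":0.0,"ry":0.0,"rz":0.0},
    {"tx":0.0,"ty":0.0,"tz":0.0,"rx":0.0,"ry":0.0,"rz":0.0}
  ]
}}

```text
time: 13.45
tool_pos: [0.5839, -0.0045, 0.0891]
ee_rot: [0.041, 0.999, 0.0, 0.001]
force: [-1.8, 0.5, 6.3]
width: 0.0258
```

Request:
{"name": "jog_arm", "arguments": {
  "increments": [
    {"tx":0.0,"ty":0.0,"tz":-0.005,"rx":0.0,"ry":0.0,"rz":0.0},
    {"tx":0.0,"ty":0.0,"tz":-0.02,"rx":0.0,"ry":0.0,"rz":0.0},
    {"tx":0.0,"ty":0.0,"tz":-0.05,"rx":0.0,"ry":0.0,"rz":0.0},
    {"tx":0.0,"ty":0.0,"tz":-0.05,"rx":0.0,"ry":0.0,"rz":0.0},
    {"tx":0.0,"ty":0.0,"tz":-0.05,"rx":0.0,"ry":0.0,"rz":0.0},
    {"tx":0.0,"ty":0.0,"tz":-0.05,"rx":0.0,"ry":0.0,"rz":0.0}
  ]
}}

```text
time: 14.05
tool_pos: [0.5824, -0.0044, 0.137]
ee_rot: [0.041, 0.999, -0.0, -0.001]
force: [-0.1, -0.4, -2.6]
width: 0.0259
```

```bash
python3 -c "
from h import *
goto(.604,.243,.10,175.3);o=robot.observe();print(o['force'],o['width'],o['q'].round(2))"
```

```text
from [ 0.5824 -0.0044  0.137 ] t [-0.0014  0.2483  0.0369] r [-0.    -0.001  0.   ]
[-0.12174117 -0.43972213 -2.64593633] 0.025903339141280603 [-0.22  0.44  0.19  1.81 -0.1   0.9   1.5 ]
```

Request:
{"name": "jog_arm", "arguments": {
  "increments": [
    {"tx":0.0,"ty":0.02,"tz":0.0,"rx":0.0,"ry":0.0,"rz":0.0},
    {"tx":0.0,"ty":0.05,"tz":0.0,"rx":0.0,"ry":0.0,"rz":0.0},
    {"tx":0.0,"ty":0.09,"tz":0.0,"rx":0.0,"ry":0.0,"rz":0.0},
    {"tx":0.0,"ty":0.13,"tz":0.0,"rx":0.0,"ry":0.0,"rz":0.0},
    {"tx":0.0,"ty":0.17,"tz":0.0,"rx":0.0,"ry":0.0,"rz":0.0},
    {"tx":0.0,"ty":0.21,"tz":0.0,"rx":0.0,"ry":0.0,"rz":0.0},
    {"tx":-0.0015,"ty":0.235,"tz":0.0,"rx":0.0,"ry":0.0,"rz":0.0},
    {"tx":-0.0015,"ty":0.248,"tz":0.0,"rx":0.0,"ry":0.0,"rz":0.0},
    {"tx":-0.0015,"ty":0.248,"tz":0.0,"rx":0.0,"ry":0.0,"rz":0.0},
    {"tx":-0.0015,"ty":0.248,"tz":0.0,"rx":0.0,"ry":0.0,"rz":0.0}
  ]
}}

```text
time: 15.05
tool_pos: [0.6047, 0.2405, 0.137]
ee_rot: [0.042, 0.999, -0.001, -0.0]
force: [1.3, -0.9, -1.7]
width: 0.0257
```

```bash
python3 -c "
from h import *
goto(.604,.243,.017,175.3);o=robot.observe();print(o['force'],o['width'],o['q'].round(2))"
```

```text
from [0.6047 0.2405 0.137 ] t [0.0008 0.0026 0.12  ] r [-0.002 -0.001 -0.001]
[ 1.27743462 -0.85968716 -1.67394833] 0.02568085900124071 [-0.56  0.54  0.15  1.63 -0.09  0.97  1.11]
```

Request:
{"name": "jog_arm", "arguments": {
  "increments": [
    {"tx":0.0,"ty":0.001,"tz":0.03,"rx":0.0,"ry":0.0,"rz":0.0},
    {"tx":0.0,"ty":0.001,"tz":0.06,"rx":0.0,"ry":0.0,"rz":0.0},
    {"tx":0.0,"ty":0.001,"tz":0.09,"rx":0.0,"ry":0.0,"rz":0.0},
    {"tx":0.0,"ty":0.001,"tz":0.105,"rx":0.0,"ry":0.0,"rz":0.0},
    {"tx":0.0,"ty":0.001,"tz":0.114,"rx":0.0,"ry":0.0,"rz":0.0},
    {"tx":0.0,"ty":0.001,"tz":0.118,"rx":0.0,"ry":0.0,"rz":0.0},
    {"tx":0.0,"ty":0.001,"tz":0.118,"rx":0.0,"ry":0.0,"rz":0.0},
    {"tx":0.0,"ty":0.001,"tz":0.118,"rx":0.0,"ry":0.0,"rz":0.0}
  ]
}}

```text
time: 15.85
tool_pos: [0.6059, 0.2438, 0.021]
ee_rot: [0.041, 0.999, 0.0, 0.001]
force: [-0.3, 1.2, -1.7]
width: 0.0259
```

Request:
{"name": "jog_arm", "arguments": {
  "increments": [
    {"tx":0.002,"ty":0.0,"tz":0.001,"rx":0.0,"ry":0.0,"rz":0.0},
    {"tx":0.002,"ty":0.0,"tz":0.003,"rx":0.0,"ry":0.0,"rz":0.0},
    {"tx":0.002,"ty":0.0,"tz":0.004,"rx":0.0,"ry":0.0,"rz":0.0},
    {"tx":0.002,"ty":0.0,"tz":0.005,"rx":0.0,"ry":0.0,"rz":0.0},
    {"tx":0.002,"ty":0.0,"tz":0.005,"rx":0.0,"ry":0.0,"rz":0.0}
  ]
}}

```text
time: 16.35
tool_pos: [0.603, 0.244, 0.0161]
ee_rot: [0.041, 0.999, 0.0, 0.0]
force: [-3.7, -2.2, 9.4]
width: 0.0262
```

Request:
{"name": "jog_arm", "arguments": {
  "increments": [
    {"tx":-0.0005,"ty":0.0,"tz":-0.001,"rx":0.0,"ry":0.0,"rz":0.0},
    {"tx":-0.0005,"ty":0.0,"tz":-0.001,"rx":0.0,"ry":0.0,"rz":0.0}
  ]
}}

```text
time: 16.55
tool_pos: [0.6038, 0.2438, 0.0162]
ee_rot: [0.041, 0.999, 0.0, 0.0]
force: [-0.1, 0.1, 4.4]
width: 0.0255
```

Request:
{"name": "jog_arm", "arguments": {
  "hand": 0.15,
  "increments": [
    {"tx":0.0,"ty":0.0,"tz":0.0,"rx":0.0,"ry":0.0,"rz":0.0},
    {"tx":0.0,"ty":0.0,"tz":0.0,"rx":0.0,"ry":0.0,"rz":0.0},
    {"tx":0.0,"ty":0.0,"tz":0.0,"rx":0.0,"ry":0.0,"rz":0.0},
    {"tx":0.0,"ty":0.0,"tz":0.0,"rx":0.0,"ry":0.0,"rz":0.0},
    {"tx":0.0,"ty":0.0,"tz":-0.015,"rx":0.0,"ry":0.0,"rz":0.0},
    {"tx":0.0,"ty":0.0,"tz":-0.04,"rx":0.0,"ry":0.0,"rz":0.0},
    {"tx":0.0,"ty":0.0,"tz":-0.08,"rx":0.0,"ry":0.0,"rz":0.0},
    {"tx":0.0,"ty":0.0,"tz":-0.12,"rx":0.0,"ry":0.0,"rz":0.0},
    {"tx":0.0,"ty":0.0,"tz":-0.15,"rx":0.0,"ry":0.0,"rz":0.0},
    {"tx":0.0,"ty":0.0,"tz":-0.15,"rx":0.0,"ry":0.0,"rz":0.0}
  ]
}}

```text
time: 17.55
tool_pos: [0.6063, 0.2447, 0.1724]
ee_rot: [0.041, 0.999, 0.002, 0.004]
force: [0.6, 0.6, 0.3]
width: 0.049
```

```bash
python3 -c "
from h import *
im,D=snap('side','s9'); crop('s9',290,110,430,230,5,'s9c')
im,D=snap('top','t9'); crop('t9',375,225,495,315,5,'t9c'); C=cloud('top',D); lumps(C,im,(.33,.50,-.48,-.15))
goto(.40,-.21,.2,90);o=robot.observe();print(o['force'],o['width'],o['q'].round(2))"
```

```text
c [ 449.4 -460.8] long 47.5 at 0.4 short 37.0 ztop 0.0376 mean [ 0.4485 -0.4615  0.0301] rgb [ 66. 170.  70.] 193
c [ 418.3 -360.7] long 43.9 at 77.1 short 41.4 ztop 0.0412 mean [ 0.4181 -0.3582  0.0347] rgb [239. 224. 188.] 200
c [ 408.  -295.3] long 54.6 at 90.9 short 43.7 ztop 0.0466 mean [ 0.4069 -0.293   0.0388] rgb [225. 201. 158.] 261
c [ 406.  -218.6] long 50.4 at 89.6 short 35.5 ztop 0.043 mean [ 0.4059 -0.2174  0.0361] rgb [213. 187. 151.] 209
from [0.6039 0.2439 0.1676] t [ 0.1661 -0.469  -0.0335] r [3.000e-03 1.000e-03 1.489e+00]
[-0.17551887  0.45196538 -0.72521447] 0.04901548578936375 [-0.56  0.51  0.15  1.61 -0.09  1.03  1.1 ]
```

View pics/s9c.png

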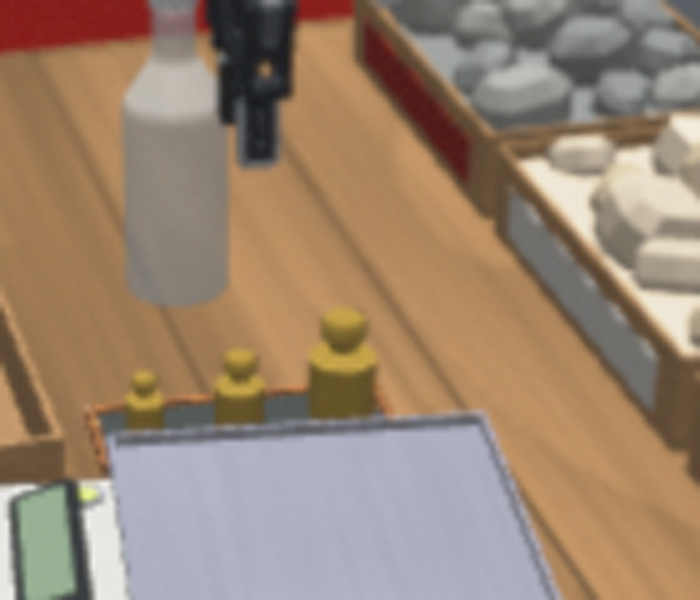

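View pics/t9.png

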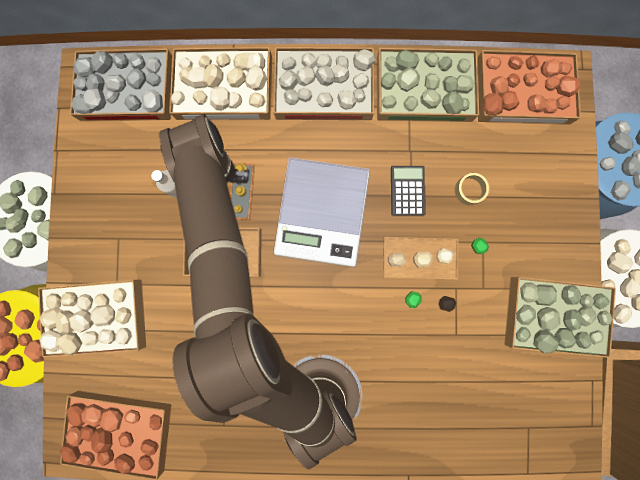

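Request:
{"name": "jog_arm", "arguments": {
  "hand": 0.6,
  "increments": [
    {"tx":0.162,"ty":-0.478,"tz":-0.02,"rx":0.0,"ry":0.0,"rz":1.49},
    {"tx":0.162,"ty":-0.478,"tz":-0.02,"rx":0.0,"ry":0.0,"rz":1.49},
    {"tx":0.162,"ty":-0.478,"tz":-0.02,"rx":0.0,"ry":0.0,"rz":1.49},
    {"tx":0.162,"ty":-0.478,"tz":-0.02,"rx":0.0,"ry":0.0,"rz":1.49},
    {"tx":0.162,"ty":-0.478,"tz":-0.02,"rx":0.0,"ry":0.0,"rz":1.49},
    {"tx":0.162,"ty":-0.478,"tz":-0.02,"rx":0.0,"ry":0.0,"rz":1.49},
    {"tx":0.162,"ty":-0.478,"tz":-0.02,"rx":0.0,"ry":0.0,"rz":1.49},
    {"tx":0.162,"ty":-0.478,"tz":-0.02,"rx":0.0,"ry":0.0,"rz":1.49},
    {"tx":0.162,"ty":-0.478,"tz":-0.02,"rx":0.0,"ry":0.0,"rz":1.49},
    {"tx":0.162,"ty":-0.478,"tz":-0.02,"rx":0.0,"ry":0.0,"rz":1.49}
  ]
}}

```text
time: 18.65
tool_pos: [0.4032, -0.216, 0.1851]
ee_rot: [0.71, 0.705, -0.0, -0.001]
force: [0.9, -0.2, -0.5]
width: 0.0684
```

Request:
{"name": "jog_arm", "arguments": {
  "increments": [
    {"tx":0.0,"ty":0.0,"tz":0.0,"rx":0.0,"ry":0.0,"rz":0.0},
    {"tx":0.0,"ty":0.0,"tz":0.0,"rx":0.0,"ry":0.0,"rz":0.0}
  ]
}}

```text
time: 18.85
tool_pos: [0.4039, -0.2154, 0.185]
ee_rot: [0.708, 0.706, -0.0, -0.001]
force: [-0.1, 0.8, -0.5]
width: 0.0685
```

```bash
python3 -c "
from h import *
goto(.405,-.22,.09,90);o=robot.observe();print(o['width'],o['q'].round(2))"
```

```text
from [ 0.4039 -0.2154  0.185 ] t [-0.0046  0.0013  0.095 ] r [-0.001 -0.    -0.003]
0.06845458042222861 [-0.18  0.19  0.65  2.07 -0.15  0.92  0.55]
```

Request:
{"name": "jog_arm", "arguments": {
  "increments": [
    {"tx":-0.004,"ty":0.001,"tz":0.04,"rx":0.0,"ry":0.0,"rz":0.0},
    {"tx":-0.004,"ty":0.001,"tz":0.08,"rx":0.0,"ry":0.0,"rz":0.0},
    {"tx":-0.004,"ty":0.001,"tz":0.115,"rx":0.0,"ry":0.0,"rz":0.0},
    {"tx":-0.004,"ty":0.001,"tz":0.14,"rx":0.0,"ry":0.0,"rz":0.0},
    {"tx":-0.004,"ty":0.001,"tz":0.16,"rx":0.0,"ry":0.0,"rz":0.0},
    {"tx":-0.004,"ty":0.001,"tz":0.172,"rx":0.0,"ry":0.0,"rz":0.0},
    {"tx":-0.004,"ty":0.001,"tz":0.178,"rx":0.0,"ry":0.0,"rz":0.0},
    {"tx":-0.004,"ty":0.001,"tz":0.178,"rx":0.0,"ry":0.0,"rz":0.0}
  ]
}}

```text
time: 19.65
tool_pos: [0.406, -0.2182, 0.0072]
ee_rot: [0.707, 0.707, -0.0, -0.001]
force: [-0.0, -1.0, 0.5]
width: 0.068
```

```bash
python3 -c "
from h import *
im,D=snap('side','s10'); crop('s10',250,250,390,400,5,'s10c')
im,D=snap('top','t10'); crop('t10',375,225,495,315,5,'t10c')"
```

```text
(no output)
```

View pics/s10c.png

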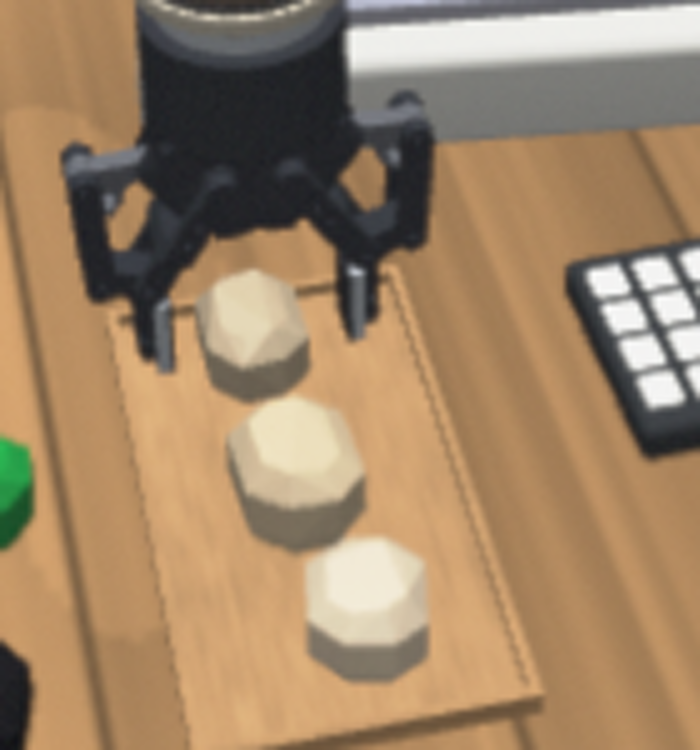

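View pics/t10c.png

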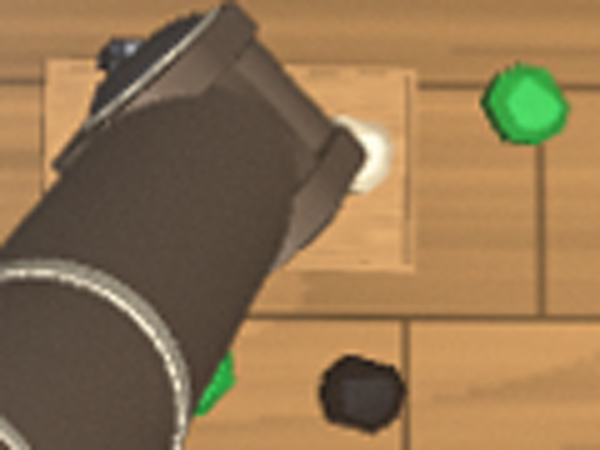

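Request:
{"name": "jog_arm", "arguments": {
  "hand": -1,
  "increments": [
    {"tx":0.0,"ty":0.0,"tz":0.0,"rx":0.0,"ry":0.0,"rz":0.0},
    {"tx":0.0,"ty":0.0,"tz":0.0,"rx":0.0,"ry":0.0,"rz":0.0},
    {"tx":0.0,"ty":0.0,"tz":0.0,"rx":0.0,"ry":0.0,"rz":0.0},
    {"tx":0.0,"ty":0.0,"tz":0.0,"rx":0.0,"ry":0.0,"rz":0.0},
    {"tx":0.0,"ty":0.0,"tz":0.0,"rx":0.0,"ry":0.0,"rz":0.0}
  ]
}}

```text
time: 20.25
tool_pos: [0.4064, -0.2188, 0.0085]
ee_rot: [0.707, 0.707, 0.001, 0.0]
force: [-2.4, 1.4, 7.9]
width: 0.0382
```

Request:
{"name": "jog_arm", "arguments": {
  "increments": [
    {"tx":0.0,"ty":0.0,"tz":-0.005,"rx":0.0,"ry":0.0,"rz":0.0},
    {"tx":0.0,"ty":0.0,"tz":-0.02,"rx":0.0,"ry":0.0,"rz":0.0},
    {"tx":0.0,"ty":0.0,"tz":-0.05,"rx":0.0,"ry":0.0,"rz":0.0},
    {"tx":0.0,"ty":0.0,"tz":-0.09,"rx":0.0,"ry":0.0,"rz":0.0},
    {"tx":0.0,"ty":0.0,"tz":-0.13,"rx":0.0,"ry":0.0,"rz":0.0},
    {"tx":0.0,"ty":0.0,"tz":-0.15,"rx":0.0,"ry":0.0,"rz":0.0},
    {"tx":0.0,"ty":0.0,"tz":-0.15,"rx":0.0,"ry":0.0,"rz":0.0},
    {"tx":0.0,"ty":0.0,"tz":-0.15,"rx":0.0,"ry":0.0,"rz":0.0}
  ]
}}

```text
time: 21.05
tool_pos: [0.4061, -0.2184, 0.1577]
ee_rot: [0.707, 0.707, 0.001, 0.0]
force: [0.8, -1.5, -1.2]
width: 0.0384
```

```bash
python3 -c "
from h import *
p=sc(.045,.068); print(p); goto(p[0],p[1],.15,82);o=robot.observe();print(o['force'],o['width'],o['q'].round(2))
im,D=snap('side','s11'); crop('s11',220,180,380,400,3,'s11c')"
```

```text
[0.59213235 0.06298105]
from [ 0.4061 -0.2184  0.1577] t [0.2814 0.186  0.008 ] r [ 0.001 -0.001  0.139]
[ 0.78867003 -1.53816684 -1.15812734] 0.03842524873288529 [-0.18  0.25  0.67  2.1  -0.2   0.86  0.61]
```

View pics/s11c.png

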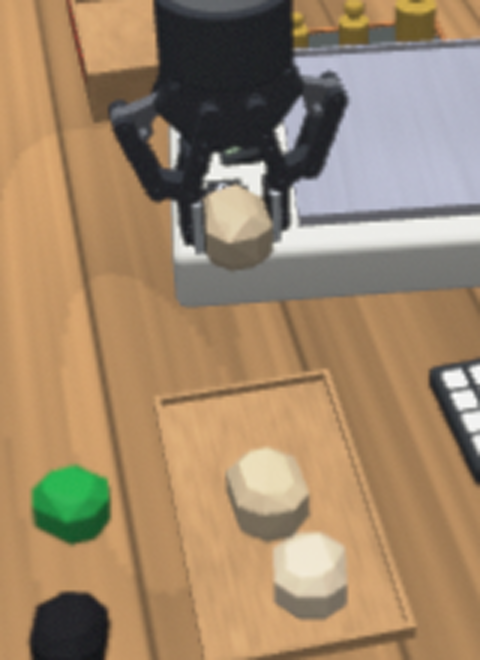

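Request:
{"name": "jog_arm", "arguments": {
  "increments": [
    {"tx":0.02,"ty":0.013,"tz":0.0,"rx":0.0,"ry":0.0,"rz":0.02},
    {"tx":0.05,"ty":0.033,"tz":0.0,"rx":0.0,"ry":0.0,"rz":0.04},
    {"tx":0.085,"ty":0.056,"tz":0.0,"rx":0.0,"ry":0.0,"rz":0.06},
    {"tx":0.12,"ty":0.08,"tz":0.0,"rx":0.0,"ry":0.0,"rz":0.08},
    {"tx":0.155,"ty":0.103,"tz":0.0,"rx":0.0,"ry":0.0,"rz":0.1},
    {"tx":0.19,"ty":0.126,"tz":0.0,"rx":0.0,"ry":0.0,"rz":0.12},
    {"tx":0.225,"ty":0.15,"tz":0.0,"rx":0.0,"ry":0.0,"rz":0.14},
    {"tx":0.255,"ty":0.17,"tz":0.0,"rx":0.0,"ry":0.0,"rz":0.14},
    {"tx":0.275,"ty":0.182,"tz":0.0,"rx":0.0,"ry":0.0,"rz":0.14},
    {"tx":0.281,"ty":0.186,"tz":0.0,"rx":0.0,"ry":0.0,"rz":0.14}
  ]
}}

```text
time: 22.1
tool_pos: [0.5922, 0.0651, 0.1552]
ee_rot: [0.754, 0.657, -0.001, -0.001]
force: [-0.3, 0.4, -1.3]
width: 0.0384
```

Request:
{"name": "jog_arm", "arguments": {
  "increments": [
    {"tx":0.0,"ty":0.0,"tz":0.01,"rx":0.0,"ry":0.0,"rz":0.0},
    {"tx":0.0,"ty":0.0,"tz":0.03,"rx":0.0,"ry":0.0,"rz":0.0},
    {"tx":0.0,"ty":0.0,"tz":0.045,"rx":0.0,"ry":0.0,"rz":0.0},
    {"tx":0.0,"ty":0.0,"tz":0.055,"rx":0.0,"ry":0.0,"rz":0.0},
    {"tx":0.0,"ty":0.0,"tz":0.055,"rx":0.0,"ry":0.0,"rz":0.0},
    {"tx":0.0,"ty":0.0,"tz":0.055,"rx":0.0,"ry":0.0,"rz":0.0}
  ]
}}

```text
time: 22.7
tool_pos: [0.5922, 0.0614, 0.1026]
ee_rot: [0.755, 0.655, -0.0, 0.0]
force: [0.8, -0.4, -0.7]
width: 0.0381
```

```bash
python3 -c "
from h import *
p=sc(.045,.068); print(p); goto(p[0],p[1],.083,82);o=robot.observe();print(o['force'],o['width'],o['q'].round(2))
im,D=snap('side','s12'); crop('s12',260,130,420,260,4.5,'s12c')"
```

```text
[0.59213235 0.06298105]
from [0.5922 0.0614 0.1026] t [ 0.0016 -0.0003  0.0196] r [-0.     0.    -0.002]
[ 0.75583715 -0.3802772  -0.67260036] 0.03810735091781886 [-0.57  0.54  0.53  1.82 -0.35  0.87 -0.01]
```

View pics/s12c.png

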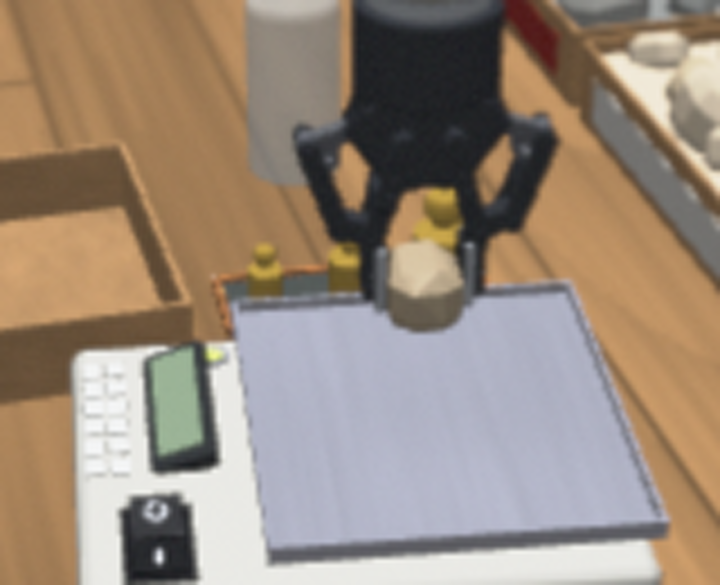

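Request:
{"name": "jog_arm", "arguments": {
  "increments": [
    {"tx":0.0,"ty":0.0,"tz":0.008,"rx":0.0,"ry":0.0,"rz":0.0},
    {"tx":0.0,"ty":0.0,"tz":0.014,"rx":0.0,"ry":0.0,"rz":0.0},
    {"tx":0.0,"ty":0.0,"tz":0.018,"rx":0.0,"ry":0.0,"rz":0.0},
    {"tx":0.0,"ty":0.0,"tz":0.02,"rx":0.0,"ry":0.0,"rz":0.0},
    {"tx":0.0,"ty":0.0,"tz":0.02,"rx":0.0,"ry":0.0,"rz":0.0}
  ]
}}

```text
time: 23.25
tool_pos: [0.5922, 0.062, 0.0826]
ee_rot: [0.755, 0.656, -0.0, -0.0]
force: [0.2, -0.6, 1.4]
width: 0.038
```

Request:
{"name": "jog_arm", "arguments": {
  "hand": 0.6,
  "increments": [
    {"tx":0.0,"ty":0.0,"tz":0.0,"rx":0.0,"ry":0.0,"rz":0.0},
    {"tx":0.0,"ty":0.0,"tz":0.0,"rx":0.0,"ry":0.0,"rz":0.0},
    {"tx":0.0,"ty":0.0,"tz":0.0,"rx":0.0,"ry":0.0,"rz":0.0},
    {"tx":0.0,"ty":0.0,"tz":0.0,"rx":0.0,"ry":0.0,"rz":0.0},
    {"tx":0.0,"ty":0.0,"tz":-0.02,"rx":0.0,"ry":0.0,"rz":0.0},
    {"tx":0.0,"ty":0.0,"tz":-0.05,"rx":0.0,"ry":0.0,"rz":0.0},
    {"tx":0.0,"ty":0.0,"tz":-0.09,"rx":0.0,"ry":0.0,"rz":0.0},
    {"tx":0.0,"ty":0.0,"tz":-0.1,"rx":0.0,"ry":0.0,"rz":0.0},
    {"tx":0.0,"ty":0.0,"tz":-0.1,"rx":0.0,"ry":0.0,"rz":0.0},
    {"tx":0.0,"ty":0.0,"tz":-0.1,"rx":0.0,"ry":0.0,"rz":0.0}
  ]
}}

```text
time: 24.25
tool_pos: [0.5917, 0.0623, 0.1818]
ee_rot: [0.755, 0.656, -0.0, -0.0]
force: [0.5, 0.8, -0.9]
width: 0.0685
```

```bash
python3 -c "
from h import *
im,D=snap('side','s13'); C=cloud('side',D);lumps(C,im,(.33,.50,-.48,-.15))
im,D=snap('top','t13'); C=cloud('top',D);lumps(C,im,(.33,.50,-.48,-.15))
goto(.407,-.294,.18,90);o=robot.observe();print(o['force'],o['width'],o['q'].round(2))
"
```

```text
c [ 409.7 -329.2] long 117.3 at 99.5 short 46.3 ztop 0.0412 mean [ 0.4084 -0.3351  0.0326] rgb [210. 188. 156.] 1222
c [ 445.8 -461.5] long 45.4 at 179.7 short 36.6 ztop 0.0342 mean [ 0.4443 -0.4666  0.0297] rgb [ 42.  161.   74.5] 478
c [ 449.4 -460.5] long 47.0 at 179.1 short 38.5 ztop 0.0384 mean [ 0.4485 -0.4614  0.0307] rgb [ 68. 171.  71.] 191
c [ 418.4 -360. ] long 44.2 at 76.1 short 41.0 ztop 0.0419 mean [ 0.4181 -0.3583  0.0345] rgb [239.  224.5 188. ] 200
c [ 407.3 -294.9] long 53.9 at 93.1 short 43.4 ztop 0.0462 mean [ 0.4069 -0.293   0.0388] rgb [224. 201. 158.] 261
from [0.5913 0.0621 0.181 ] t [-0.3785 -0.1325  0.0016] r [-0.002  0.001 -0.141]
[-0.52104314  0.23780481 -1.02688457] 0.06818106006627213 [-0.61  0.45  0.58  1.76 -0.28  1.02 -0.07]
```

View pics/s13.png

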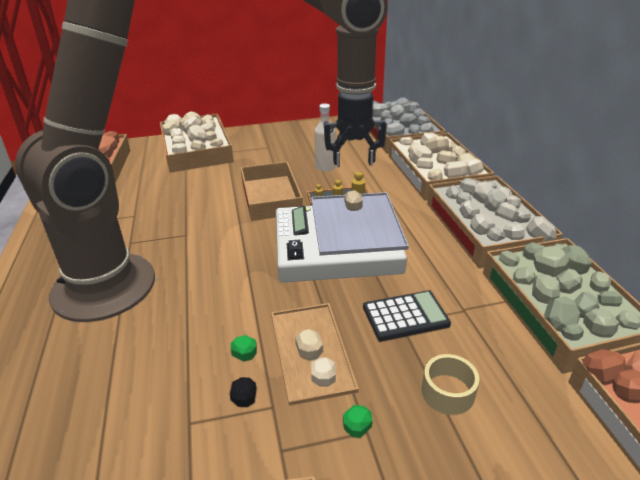

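Request:
{"name": "jog_arm", "arguments": {
  "increments": [
    {"tx":-0.378,"ty":-0.132,"tz":0.0,"rx":0.0,"ry":0.0,"rz":-0.14},
    {"tx":-0.378,"ty":-0.132,"tz":0.0,"rx":0.0,"ry":0.0,"rz":-0.14},
    {"tx":-0.378,"ty":-0.132,"tz":0.0,"rx":0.0,"ry":0.0,"rz":-0.14},
    {"tx":-0.378,"ty":-0.132,"tz":0.0,"rx":0.0,"ry":0.0,"rz":-0.14},
    {"tx":-0.378,"ty":-0.132,"tz":0.0,"rx":0.0,"ry":0.0,"rz":-0.14},
    {"tx":-0.378,"ty":-0.132,"tz":0.0,"rx":0.0,"ry":0.0,"rz":-0.14},
    {"tx":-0.378,"ty":-0.132,"tz":0.0,"rx":0.0,"ry":0.0,"rz":-0.14},
    {"tx":-0.378,"ty":-0.132,"tz":0.0,"rx":0.0,"ry":0.0,"rz":-0.14},
    {"tx":-0.378,"ty":-0.132,"tz":0.0,"rx":0.0,"ry":0.0,"rz":-0.14},
    {"tx":-0.378,"ty":-0.132,"tz":0.0,"rx":0.0,"ry":0.0,"rz":-0.14}
  ]
}}

```text
time: 25.35
tool_pos: [0.4072, -0.2945, 0.1817]
ee_rot: [0.709, 0.706, -0.0, -0.001]
force: [0.5, 0.5, -0.1]
width: 0.068
```

Request:
{"name": "jog_arm", "arguments": {
  "increments": [
    {"tx":0.0,"ty":0.0,"tz":0.0,"rx":0.0,"ry":0.0,"rz":0.0},
    {"tx":0.0,"ty":0.0,"tz":0.0,"rx":0.0,"ry":0.0,"rz":0.0}
  ]
}}

```text
time: 25.55
tool_pos: [0.4092, -0.2921, 0.182]
ee_rot: [0.706, 0.708, -0.0, -0.001]
force: [-0.7, 1.0, -0.5]
width: 0.0686
```

```bash
python3 -c "
from h import *
goto(.407,-.294,.008,90);o=robot.observe();print(o['force'],o['width'],o['q'].round(2))
im,D=snap('top','t14'); C=cloud('top',D);lumps(C,im,(.33,.50,-.48,-.15),.014)"
```

```text
from [ 0.4092 -0.2921  0.182 ] t [-0.0021 -0.0021  0.174 ] r [-0.001 -0.001  0.002]
[-0.67508533  0.95012728 -0.47858301] 0.06860644964576146 [-0.04  0.3   0.69  1.98 -0.23  0.95  0.77]
c [ 406.8 -294.3] long 52.7 at 95.1 short 43.3 ztop 0.0472 mean [ 0.4067 -0.2922  0.039 ] rgb [225. 201. 158.] 252
```

Request:
{"name": "jog_arm", "arguments": {
  "increments": [
    {"tx":-0.002,"ty":-0.002,"tz":0.04,"rx":0.0,"ry":0.0,"rz":0.0},
    {"tx":-0.002,"ty":-0.002,"tz":0.08,"rx":0.0,"ry":0.0,"rz":0.0},
    {"tx":-0.002,"ty":-0.002,"tz":0.115,"rx":0.0,"ry":0.0,"rz":0.0},
    {"tx":-0.002,"ty":-0.002,"tz":0.14,"rx":0.0,"ry":0.0,"rz":0.0},
    {"tx":-0.002,"ty":-0.002,"tz":0.16,"rx":0.0,"ry":0.0,"rz":0.0},
    {"tx":-0.002,"ty":-0.002,"tz":0.17,"rx":0.0,"ry":0.0,"rz":0.0},
    {"tx":-0.002,"ty":-0.002,"tz":0.175,"rx":0.0,"ry":0.0,"rz":0.0},
    {"tx":-0.002,"ty":-0.002,"tz":0.175,"rx":0.0,"ry":0.0,"rz":0.0}
  ]
}}

```text
time: 26.4
tool_pos: [0.4068, -0.2954, 0.0076]
ee_rot: [0.707, 0.707, -0.0, -0.0]
force: [-0.8, -0.1, 0.6]
width: 0.0681
```

```bash
python3 -c "
from h import *
im,D=snap('side','s15'); crop('s15',220,220,400,420,3,'s15c')"
```

```text
(no output)
```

View pics/s15c.png

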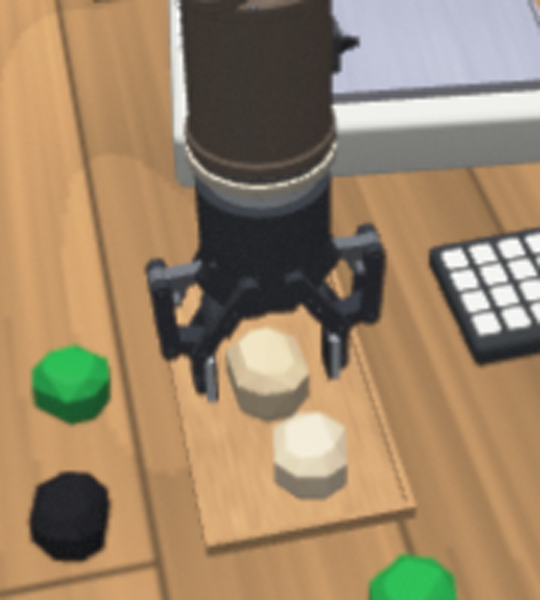

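Request:
{"name": "jog_arm", "arguments": {
  "hand": -1,
  "increments": [
    {"tx":0.0,"ty":0.0,"tz":0.0,"rx":0.0,"ry":0.0,"rz":0.0},
    {"tx":0.0,"ty":0.0,"tz":0.0,"rx":0.0,"ry":0.0,"rz":0.0},
    {"tx":0.0,"ty":0.0,"tz":0.0,"rx":0.0,"ry":0.0,"rz":0.0},
    {"tx":0.0,"ty":0.0,"tz":0.0,"rx":0.0,"ry":0.0,"rz":0.0},
    {"tx":0.0,"ty":0.0,"tz":0.0,"rx":0.0,"ry":0.0,"rz":0.0}
  ]
}}

```text
time: 26.95
tool_pos: [0.407, -0.2959, 0.0087]
ee_rot: [0.707, 0.707, 0.001, 0.001]
force: [-1.4, 1.0, 8.0]
width: 0.0426
```

Request:
{"name": "jog_arm", "arguments": {
  "increments": [
    {"tx":0.0,"ty":0.0,"tz":-0.005,"rx":0.0,"ry":0.0,"rz":0.0},
    {"tx":0.0,"ty":0.0,"tz":-0.02,"rx":0.0,"ry":0.0,"rz":0.0},
    {"tx":0.0,"ty":0.0,"tz":-0.05,"rx":0.0,"ry":0.0,"rz":0.0},
    {"tx":0.0,"ty":0.0,"tz":-0.09,"rx":0.0,"ry":0.0,"rz":0.0},
    {"tx":0.0,"ty":0.0,"tz":-0.13,"rx":0.0,"ry":0.0,"rz":0.0},
    {"tx":0.0,"ty":0.0,"tz":-0.15,"rx":0.0,"ry":0.0,"rz":0.0},
    {"tx":0.0,"ty":0.0,"tz":-0.15,"rx":0.0,"ry":0.0,"rz":0.0},
    {"tx":0.0,"ty":0.0,"tz":-0.15,"rx":0.0,"ry":0.0,"rz":0.0}
  ]
}}

```text
time: 27.75
tool_pos: [0.4065, -0.2952, 0.1576]
ee_rot: [0.707, 0.707, 0.0, 0.0]
force: [0.3, -0.5, -2.2]
width: 0.0423
```

```bash
python3 -c "
from h import *
p=sc(.045,-.001); print(p); goto(p[0],p[1],.16,82);o=robot.observe();print(o['force'],o['width'],o['q'].round(2))"
```

```text
[ 0.58241016 -0.00533058]
from [ 0.4065 -0.2952  0.1576] t [ 0.2899  0.1758 -0.0021] r [ 0.001 -0.     0.139]
[ 0.28053645 -0.49476046 -2.22757292] 0.04229479011338729 [-0.03  0.33  0.69  2.01 -0.27  0.89  0.81]
```

Request:
{"name": "jog_arm", "arguments": {
  "increments": [
    {"tx":0.02,"ty":0.012,"tz":0.0,"rx":0.0,"ry":0.0,"rz":0.02},
    {"tx":0.05,"ty":0.03,"tz":0.0,"rx":0.0,"ry":0.0,"rz":0.04},
    {"tx":0.085,"ty":0.052,"tz":0.0,"rx":0.0,"ry":0.0,"rz":0.06},
    {"tx":0.12,"ty":0.073,"tz":0.0,"rx":0.0,"ry":0.0,"rz":0.08},
    {"tx":0.155,"ty":0.094,"tz":0.0,"rx":0.0,"ry":0.0,"rz":0.1},
    {"tx":0.19,"ty":0.115,"tz":0.0,"rx":0.0,"ry":0.0,"rz":0.12},
    {"tx":0.225,"ty":0.137,"tz":0.0,"rx":0.0,"ry":0.0,"rz":0.14},
    {"tx":0.26,"ty":0.158,"tz":0.0,"rx":0.0,"ry":0.0,"rz":0.14},
    {"tx":0.282,"ty":0.171,"tz":0.0,"rx":0.0,"ry":0.0,"rz":0.14},
    {"tx":0.29,"ty":0.176,"tz":0.0,"rx":0.0,"ry":0.0,"rz":0.14}
  ]
}}

```text
time: 28.75
tool_pos: [0.5828, -0.0023, 0.1552]
ee_rot: [0.754, 0.657, -0.001, -0.001]
force: [-0.3, -0.8, -2.2]
width: 0.0424
```

Request:
{"name": "jog_arm", "arguments": {
  "increments": [
    {"tx":0.0,"ty":0.0,"tz":0.01,"rx":0.0,"ry":0.0,"rz":0.0},
    {"tx":0.0,"ty":0.0,"tz":0.03,"rx":0.0,"ry":0.0,"rz":0.0},
    {"tx":0.0,"ty":0.0,"tz":0.045,"rx":0.0,"ry":0.0,"rz":0.0},
    {"tx":0.0,"ty":0.0,"tz":0.055,"rx":0.0,"ry":0.0,"rz":0.0},
    {"tx":0.0,"ty":0.0,"tz":0.055,"rx":0.0,"ry":0.0,"rz":0.0},
    {"tx":0.0,"ty":0.0,"tz":0.055,"rx":0.0,"ry":0.0,"rz":0.0}
  ]
}}

```text
time: 29.35
tool_pos: [0.5827, -0.0066, 0.1026]
ee_rot: [0.755, 0.655, -0.0, 0.0]
force: [-0.4, -1.1, -1.6]
width: 0.0428
```

```bash
python3 -c "
from h import *
p=sc(.045,-.001); print(p); goto(p[0],p[1],.083,82);o=robot.observe();print(o['force'],o['width'],o['q'].round(2))
im,D=snap('side','s16'); crop('s16',260,130,420,260,4.5,'s16c')"
```

```text
[ 0.58241016 -0.00533058]
from [ 0.5827 -0.0066  0.1026] t [ 0.0012 -0.0004  0.0196] r [-0.     0.    -0.002]
[-0.41638835 -1.13010713 -1.59168508] 0.04280487674601987 [-0.5   0.54  0.59  1.86 -0.38  0.86  0.13]
```

View pics/s16c.png

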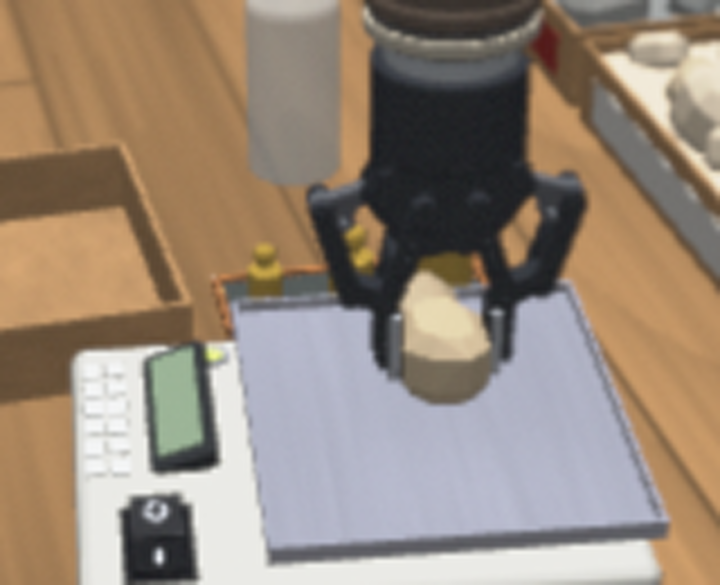

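Request:
{"name": "jog_arm", "arguments": {
  "increments": [
    {"tx":0.0,"ty":0.0,"tz":0.008,"rx":0.0,"ry":0.0,"rz":0.0},
    {"tx":0.0,"ty":0.0,"tz":0.014,"rx":0.0,"ry":0.0,"rz":0.0},
    {"tx":0.0,"ty":0.0,"tz":0.018,"rx":0.0,"ry":0.0,"rz":0.0},
    {"tx":0.0,"ty":0.0,"tz":0.02,"rx":0.0,"ry":0.0,"rz":0.0},
    {"tx":0.0,"ty":0.0,"tz":0.02,"rx":0.0,"ry":0.0,"rz":0.0}
  ]
}}

```text
time: 29.9
tool_pos: [0.5825, -0.0057, 0.0828]
ee_rot: [0.755, 0.656, -0.0, -0.0]
force: [-1.7, 0.1, 3.7]
width: 0.0427
```

Request:
{"name": "jog_arm", "arguments": {
  "hand": 0.6,
  "increments": [
    {"tx":0.0,"ty":0.0,"tz":0.0,"rx":0.0,"ry":0.0,"rz":0.0},
    {"tx":0.0,"ty":0.0,"tz":0.0,"rx":0.0,"ry":0.0,"rz":0.0},
    {"tx":0.0,"ty":0.0,"tz":0.0,"rx":0.0,"ry":0.0,"rz":0.0},
    {"tx":0.0,"ty":0.0,"tz":0.0,"rx":0.0,"ry":0.0,"rz":0.0},
    {"tx":0.0,"ty":0.0,"tz":-0.02,"rx":0.0,"ry":0.0,"rz":0.0},
    {"tx":0.0,"ty":0.0,"tz":-0.05,"rx":0.0,"ry":0.0,"rz":0.0},
    {"tx":0.0,"ty":0.0,"tz":-0.09,"rx":0.0,"ry":0.0,"rz":0.0},
    {"tx":0.0,"ty":0.0,"tz":-0.1,"rx":0.0,"ry":0.0,"rz":0.0},
    {"tx":0.0,"ty":0.0,"tz":-0.1,"rx":0.0,"ry":0.0,"rz":0.0},
    {"tx":0.0,"ty":0.0,"tz":-0.1,"rx":0.0,"ry":0.0,"rz":0.0}
  ]
}}

```text
time: 30.9
tool_pos: [0.5823, -0.0055, 0.1818]
ee_rot: [0.755, 0.656, -0.0, -0.0]
force: [0.8, -0.3, -1.2]
width: 0.0686
```

```bash
python3 -c "
from h import *
im,D=snap('side','s17'); C=cloud('side',D);lumps(C,im,(.33,.50,-.48,-.15)); crop('s17',240,160,420,420,2.3,'s17c')
im,D=snap('top','t17'); C=cloud('top',D);lumps(C,im,(.33,.50,-.48,-.15)); crop('t17',400,230,480,290,9,'t17c')
goto(.417,-.36,.18,77);o=robot.observe();print(o['force'],o['width'],o['q'].round(2))
"
```

```text
c [ 415.9 -359.8] long 48.8 at 76.7 short 41.5 ztop 0.0383 mean [ 0.4142 -0.368   0.0312] rgb [216. 200. 173.] 592
c [ 445.9 -460.9] long 46.0 at 0.2 short 38.1 ztop 0.0343 mean [ 0.4443 -0.4666  0.0298] rgb [ 42. 162.  75.] 478
c [ 449.5 -460.7] long 46.9 at 177.0 short 38.5 ztop 0.0382 mean [ 0.4484 -0.4614  0.0308] rgb [ 67.5 171.   71. ] 194
c [ 418.2 -360.2] long 44.6 at 74.8 short 41.5 ztop 0.0414 mean [ 0.418  -0.3582  0.0347] rgb [240. 226. 190.] 197
from [ 0.5819 -0.0056  0.1811] t [-0.374  -0.1135  0.0015] r [-0.002  0.001  0.086]
[0.79349352 0.03775513 0.47564137] 0.068625205223364 [-0.55  0.44  0.65  1.79 -0.31  1.01  0.07]
```

View pics/s17c.png

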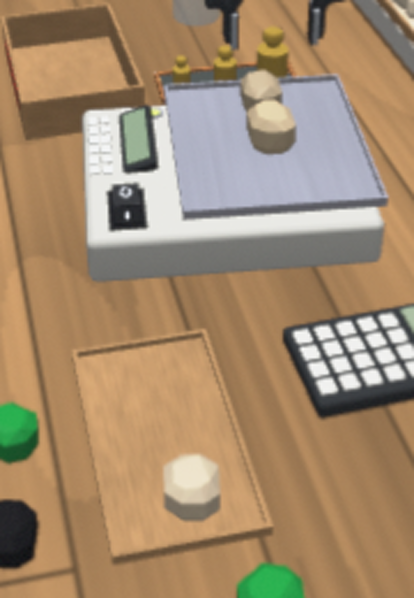

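View pics/t17c.png

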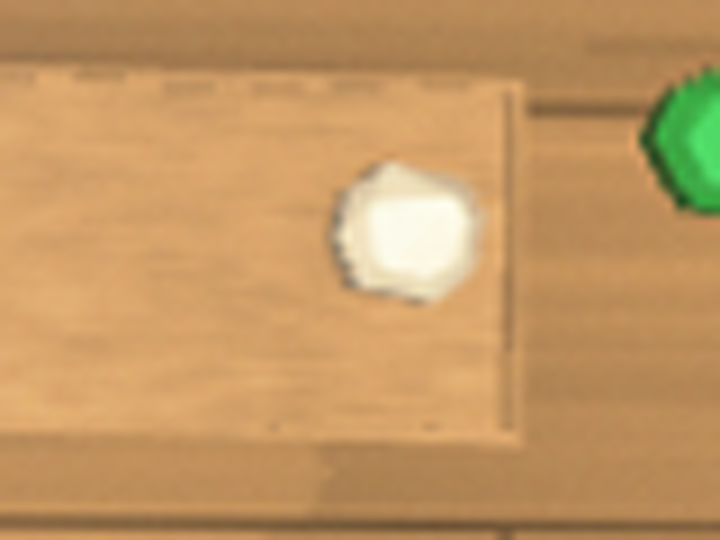

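Request:
{"name": "jog_arm", "arguments": {
  "hand": 0.45,
  "increments": [
    {"tx":-0.374,"ty":-0.113,"tz":0.0,"rx":0.0,"ry":0.0,"rz":0.086},
    {"tx":-0.374,"ty":-0.113,"tz":0.0,"rx":0.0,"ry":0.0,"rz":0.086},
    {"tx":-0.374,"ty":-0.113,"tz":0.0,"rx":0.0,"ry":0.0,"rz":0.086},
    {"tx":-0.374,"ty":-0.113,"tz":0.0,"rx":0.0,"ry":0.0,"rz":0.086},
    {"tx":-0.374,"ty":-0.113,"tz":0.0,"rx":0.0,"ry":0.0,"rz":0.086},
    {"tx":-0.374,"ty":-0.113,"tz":0.0,"rx":0.0,"ry":0.0,"rz":0.086},
    {"tx":-0.374,"ty":-0.113,"tz":0.0,"rx":0.0,"ry":0.0,"rz":0.086},
    {"tx":-0.374,"ty":-0.113,"tz":0.0,"rx":0.0,"ry":0.0,"rz":0.086},
    {"tx":-0.374,"ty":-0.113,"tz":0.0,"rx":0.0,"ry":0.0,"rz":0.086},
    {"tx":-0.374,"ty":-0.113,"tz":0.0,"rx":0.0,"ry":0.0,"rz":0.086}
  ]
}}

```text
time: 32.0
tool_pos: [0.4172, -0.3607, 0.1815]
ee_rot: [0.784, 0.621, -0.0, -0.001]
force: [0.0, 0.7, 1.0]
width: 0.062
```

Request:
{"name": "jog_arm", "arguments": {
  "increments": [
    {"tx":0.0,"ty":0.0,"tz":0.0,"rx":0.0,"ry":0.0,"rz":0.0},
    {"tx":0.0,"ty":0.0,"tz":0.0,"rx":0.0,"ry":0.0,"rz":0.0}
  ]
}}

```text
time: 32.2
tool_pos: [0.4192, -0.3586, 0.182]
ee_rot: [0.782, 0.623, 0.0, -0.001]
force: [0.4, 0.1, 0.7]
width: 0.0617
```

```bash
python3 -c "
from h import *
goto(.417,-.36,.008,77);o=robot.observe();print(o['force'],o['width'],o['q'].round(2))
im,D=snap('side','t18'); C=cloud('side',D);lumps(C,im,(.33,.50,-.48,-.15),.014)"
```

```text
from [ 0.4192 -0.3586  0.182 ] t [-0.002  -0.0017  0.174 ] r [-0.001 -0.001  0.003]
[0.36233671 0.12048296 0.70087443] 0.06174755673926604 [ 0.05  0.4   0.75  1.87 -0.32  0.99  0.71]
c [ 415.5 -361.2] long 46.6 at 75.5 short 41.7 ztop 0.038 mean [ 0.4142 -0.3679  0.0313] rgb [225. 213. 185.] 593
c [ 445.7 -461.1] long 45.3 at 0.2 short 37.6 ztop 0.0341 mean [ 0.4444 -0.4665  0.0297] rgb [ 45. 174.  80.] 475
```

Request:
{"name": "jog_arm", "arguments": {
  "increments": [
    {"tx":-0.002,"ty":-0.002,"tz":0.04,"rx":0.0,"ry":0.0,"rz":0.0},
    {"tx":-0.002,"ty":-0.002,"tz":0.08,"rx":0.0,"ry":0.0,"rz":0.0},
    {"tx":-0.002,"ty":-0.002,"tz":0.115,"rx":0.0,"ry":0.0,"rz":0.0},
    {"tx":-0.002,"ty":-0.002,"tz":0.14,"rx":0.0,"ry":0.0,"rz":0.0},
    {"tx":-0.002,"ty":-0.002,"tz":0.16,"rx":0.0,"ry":0.0,"rz":0.0},
    {"tx":-0.002,"ty":-0.002,"tz":0.17,"rx":0.0,"ry":0.0,"rz":0.0},
    {"tx":-0.002,"ty":-0.002,"tz":0.175,"rx":0.0,"ry":0.0,"rz":0.0},
    {"tx":-0.002,"ty":-0.002,"tz":0.175,"rx":0.0,"ry":0.0,"rz":0.0}
  ]
}}

```text
time: 33.05
tool_pos: [0.4162, -0.3614, 0.0076]
ee_rot: [0.782, 0.623, 0.0, -0.0]
force: [-0.5, -0.9, 0.4]
width: 0.0617
```

Request:
{"name": "jog_arm", "arguments": {
  "hand": -1,
  "increments": [
    {"tx":0.0,"ty":0.0,"tz":0.0,"rx":0.0,"ry":0.0,"rz":0.0},
    {"tx":0.0,"ty":0.0,"tz":0.0,"rx":0.0,"ry":0.0,"rz":0.0},
    {"tx":0.0,"ty":0.0,"tz":0.0,"rx":0.0,"ry":0.0,"rz":0.0},
    {"tx":0.0,"ty":0.0,"tz":0.0,"rx":0.0,"ry":0.0,"rz":0.0},
    {"tx":0.0,"ty":0.0,"tz":0.0,"rx":0.0,"ry":0.0,"rz":0.0}
  ]
}}

```text
time: 33.55
tool_pos: [0.4166, -0.3622, 0.0089]
ee_rot: [0.783, 0.622, 0.001, 0.001]
force: [-0.7, 1.3, 5.3]
width: 0.04
```

Request:
{"name": "jog_arm", "arguments": {
  "increments": [
    {"tx":0.0,"ty":0.0,"tz":-0.005,"rx":0.0,"ry":0.0,"rz":0.0},
    {"tx":0.0,"ty":0.0,"tz":-0.02,"rx":0.0,"ry":0.0,"rz":0.0},
    {"tx":0.0,"ty":0.0,"tz":-0.05,"rx":0.0,"ry":0.0,"rz":0.0},
    {"tx":0.0,"ty":0.0,"tz":-0.09,"rx":0.0,"ry":0.0,"rz":0.0},
    {"tx":0.0,"ty":0.0,"tz":-0.13,"rx":0.0,"ry":0.0,"rz":0.0},
    {"tx":0.0,"ty":0.0,"tz":-0.15,"rx":0.0,"ry":0.0,"rz":0.0},
    {"tx":0.0,"ty":0.0,"tz":-0.15,"rx":0.0,"ry":0.0,"rz":0.0},
    {"tx":0.0,"ty":0.0,"tz":-0.15,"rx":0.0,"ry":0.0,"rz":0.0}
  ]
}}

```text
time: 34.35
tool_pos: [0.416, -0.3615, 0.1582]
ee_rot: [0.783, 0.623, 0.001, 0.0]
force: [-0.8, 0.3, -1.8]
width: 0.0407
```

```bash
python3 -c "
from h import *
p=sc(.045,-.068); print(p); goto(p[0],p[1],.16,82);o=robot.observe();print(o['force'],o['width'],o['q'].round(2))
im,D=snap('side','s19'); crop('s19',220,150,400,420,2.2,'s19c')
C=cloud('side',D); lumps(C,im,(.48,.7,-.13,.13),.088)"
```

```text
[ 0.57296978 -0.07166216]
from [ 0.416  -0.3615  0.1582] t [ 0.3177  0.0878 -0.0016] r [ 0.001 -0.    -0.087]
[-0.75062469  0.27968836 -1.82486571] 0.040657459734889885 [ 0.07  0.43  0.74  1.9  -0.36  0.95  0.75]
c [586.6  21.3] long 110.9 at 81.6 short 44.1 ztop 0.1164 mean [0.5845 0.0027 0.107 ] rgb [213. 192. 158.] 485
```

View pics/s19c.png

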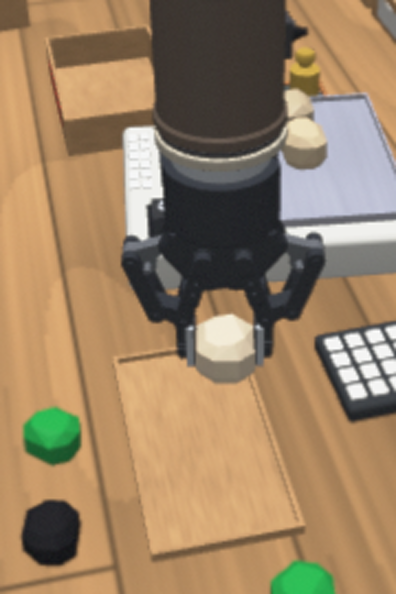

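Request:
{"name": "jog_arm", "arguments": {
  "increments": [
    {"tx":0.02,"ty":0.006,"tz":0.0,"rx":0.0,"ry":0.0,"rz":-0.02},
    {"tx":0.05,"ty":0.014,"tz":0.0,"rx":0.0,"ry":0.0,"rz":-0.04},
    {"tx":0.09,"ty":0.025,"tz":0.0,"rx":0.0,"ry":0.0,"rz":-0.06},
    {"tx":0.13,"ty":0.036,"tz":0.0,"rx":0.0,"ry":0.0,"rz":-0.08},
    {"tx":0.17,"ty":0.047,"tz":0.0,"rx":0.0,"ry":0.0,"rz":-0.087},
    {"tx":0.21,"ty":0.058,"tz":0.0,"rx":0.0,"ry":0.0,"rz":-0.087},
    {"tx":0.25,"ty":0.069,"tz":0.0,"rx":0.0,"ry":0.0,"rz":-0.087},
    {"tx":0.285,"ty":0.079,"tz":0.0,"rx":0.0,"ry":0.0,"rz":-0.087},
    {"tx":0.307,"ty":0.085,"tz":0.0,"rx":0.0,"ry":0.0,"rz":-0.087},
    {"tx":0.315,"ty":0.088,"tz":0.0,"rx":0.0,"ry":0.0,"rz":-0.087}
  ]
}}

```text
time: 35.4
tool_pos: [0.5727, -0.0714, 0.1558]
ee_rot: [0.754, 0.657, -0.001, -0.001]
force: [0.2, -0.1, -2.0]
width: 0.0403
```

Request:
{"name": "jog_arm", "arguments": {
  "increments": [
    {"tx":0.0,"ty":0.0,"tz":0.01,"rx":0.0,"ry":0.0,"rz":0.0},
    {"tx":0.0,"ty":0.0,"tz":0.03,"rx":0.0,"ry":0.0,"rz":0.0},
    {"tx":0.0,"ty":0.0,"tz":0.045,"rx":0.0,"ry":0.0,"rz":0.0},
    {"tx":0.0,"ty":0.0,"tz":0.055,"rx":0.0,"ry":0.0,"rz":0.0},
    {"tx":0.0,"ty":0.0,"tz":0.055,"rx":0.0,"ry":0.0,"rz":0.0},
    {"tx":0.0,"ty":0.0,"tz":0.055,"rx":0.0,"ry":0.0,"rz":0.0}
  ]
}}

```text
time: 36.0
tool_pos: [0.5724, -0.0754, 0.1026]
ee_rot: [0.755, 0.656, -0.0, 0.0]
force: [-0.4, 0.8, -1.4]
width: 0.04
```

```bash
python3 -c "
from h import *
p=sc(.045,-.070); print(p); goto(p[0],p[1],.083,82);o=robot.observe();print(o['force'],o['width'],o['q'].round(2))
im,D=snap('side','s20'); crop('s20',260,130,420,260,4.5,'s20c')"
```

```text
[ 0.57268798 -0.07364221]
from [ 0.5724 -0.0754  0.1026] t [0.0018 0.     0.0196] r [-0.     0.    -0.001]
[-0.38787347  0.83631346 -1.42699348] 0.040018633459514535 [-0.41  0.54  0.62  1.87 -0.4   0.86  0.28]
```

View pics/s20c.png

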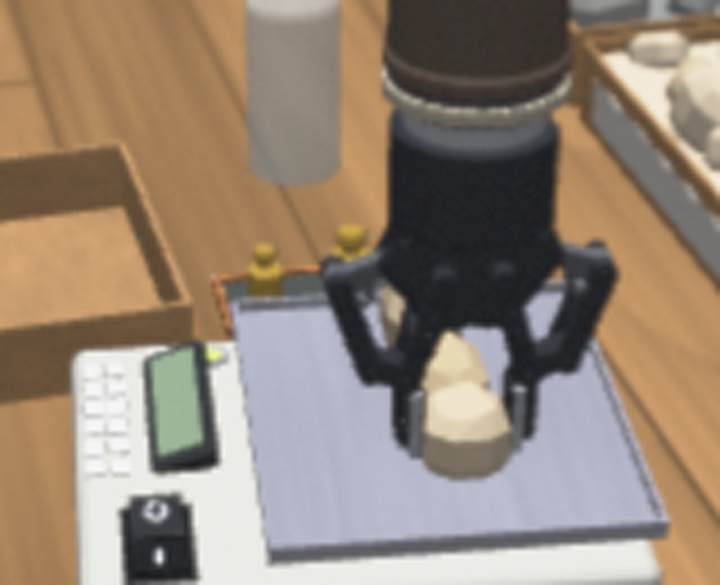

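Request:
{"name": "jog_arm", "arguments": {
  "increments": [
    {"tx":0.0,"ty":0.0,"tz":0.008,"rx":0.0,"ry":0.0,"rz":0.0},
    {"tx":0.0,"ty":0.0,"tz":0.014,"rx":0.0,"ry":0.0,"rz":0.0},
    {"tx":0.0,"ty":0.0,"tz":0.018,"rx":0.0,"ry":0.0,"rz":0.0},
    {"tx":0.0,"ty":0.0,"tz":0.02,"rx":0.0,"ry":0.0,"rz":0.0},
    {"tx":0.0,"ty":0.0,"tz":0.02,"rx":0.0,"ry":0.0,"rz":0.0}
  ]
}}

```text
time: 36.55
tool_pos: [0.5723, -0.0744, 0.0829]
ee_rot: [0.755, 0.656, 0.0, -0.0]
force: [-2.7, 0.4, 5.1]
width: 0.0403
```

Request:
{"name": "jog_arm", "arguments": {
  "hand": 0.6,
  "increments": [
    {"tx":0.0,"ty":0.0,"tz":0.0,"rx":0.0,"ry":0.0,"rz":0.0},
    {"tx":0.0,"ty":0.0,"tz":0.0,"rx":0.0,"ry":0.0,"rz":0.0},
    {"tx":0.0,"ty":0.0,"tz":0.0,"rx":0.0,"ry":0.0,"rz":0.0},
    {"tx":0.0,"ty":0.0,"tz":0.0,"rx":0.0,"ry":0.0,"rz":0.0},
    {"tx":0.0,"ty":0.0,"tz":-0.02,"rx":0.0,"ry":0.0,"rz":0.0},
    {"tx":0.0,"ty":0.0,"tz":-0.05,"rx":0.0,"ry":0.0,"rz":0.0},
    {"tx":0.0,"ty":0.0,"tz":-0.09,"rx":0.0,"ry":0.0,"rz":0.0},
    {"tx":0.0,"ty":0.0,"tz":-0.12,"rx":0.0,"ry":0.0,"rz":0.0},
    {"tx":0.0,"ty":0.0,"tz":-0.15,"rx":0.0,"ry":0.0,"rz":0.0},
    {"tx":0.0,"ty":0.0,"tz":-0.15,"rx":0.0,"ry":0.0,"rz":0.0}
  ]
}}

```text
time: 37.55
tool_pos: [0.5746, -0.0753, 0.2367]
ee_rot: [0.755, 0.656, 0.003, 0.002]
force: [-0.3, 0.7, 0.3]
width: 0.0684
```

Request:
{"name": "jog_arm", "arguments": {
  "increments": [
    {"tx":0.0,"ty":0.0,"tz":0.0,"rx":0.0,"ry":0.0,"rz":0.0},
    {"tx":0.0,"ty":0.0,"tz":0.0,"rx":0.0,"ry":0.0,"rz":0.0},
    {"tx":0.0,"ty":0.0,"tz":0.0,"rx":0.0,"ry":0.0,"rz":0.0},
    {"tx":0.0,"ty":0.0,"tz":0.0,"rx":0.0,"ry":0.0,"rz":0.0},
    {"tx":0.0,"ty":0.0,"tz":0.0,"rx":0.0,"ry":0.0,"rz":0.0},
    {"tx":0.0,"ty":0.0,"tz":0.0,"rx":0.0,"ry":0.0,"rz":0.0},
    {"tx":0.0,"ty":0.0,"tz":0.0,"rx":0.0,"ry":0.0,"rz":0.0},
    {"tx":0.0,"ty":0.0,"tz":0.0,"rx":0.0,"ry":0.0,"rz":0.0},
    {"tx":0.0,"ty":0.0,"tz":0.0,"rx":0.0,"ry":0.0,"rz":0.0},
    {"tx":0.0,"ty":0.0,"tz":0.0,"rx":0.0,"ry":0.0,"rz":0.0}
  ]
}}

```text
time: 38.55
tool_pos: [0.5726, -0.0746, 0.2326]
ee_rot: [0.755, 0.656, 0.0, 0.0]
force: [0.5, 0.7, 0.1]
width: 0.0683
```

Request:
{"name": "jog_arm", "arguments": {
  "increments": [
    {"tx":0.0,"ty":0.0,"tz":0.0,"rx":0.0,"ry":0.0,"rz":0.0},
    {"tx":0.0,"ty":0.0,"tz":0.0,"rx":0.0,"ry":0.0,"rz":0.0},
    {"tx":0.0,"ty":0.0,"tz":0.0,"rx":0.0,"ry":0.0,"rz":0.0},
    {"tx":0.0,"ty":0.0,"tz":0.0,"rx":0.0,"ry":0.0,"rz":0.0},
    {"tx":0.0,"ty":0.0,"tz":0.0,"rx":0.0,"ry":0.0,"rz":0.0},
    {"tx":0.0,"ty":0.0,"tz":0.0,"rx":0.0,"ry":0.0,"rz":0.0},
    {"tx":0.0,"ty":0.0,"tz":0.0,"rx":0.0,"ry":0.0,"rz":0.0},
    {"tx":0.0,"ty":0.0,"tz":0.0,"rx":0.0,"ry":0.0,"rz":0.0},
    {"tx":0.0,"ty":0.0,"tz":0.0,"rx":0.0,"ry":0.0,"rz":0.0},
    {"tx":0.0,"ty":0.0,"tz":0.0,"rx":0.0,"ry":0.0,"rz":0.0}
  ]
}}

```text
time: 39.55
tool_pos: [0.5726, -0.0746, 0.2326]
ee_rot: [0.755, 0.656, 0.0, 0.0]
force: [0.4, 0.3, -0.1]
width: 0.0679
```

```bash
python3 -c "
from h import *
im,D=snap('side','s21'); crop('s21',240,160,420,280,4.4,'s21c')
C=cloud('side',D); lumps(C,im,(.48,.7,-.13,.13),.088)
im,D=snap('top','t21');C=cloud('top',D); lumps(C,im,(.48,.7,-.13,.13),.088);lumps(C,im,(.33,.5,-.4,-.15),.014)
p=sc(.045,-.070); goto(p[0],p[1],.083,82)"
```

```text
c [581.6 -11.3] long 177.7 at 82.3 short 44.9 ztop 0.1154 mean [ 0.5775 -0.0233  0.1056] rgb [198. 179. 150.] 903
c [594.1  61.5] long 50.9 at 81.7 short 38.9 ztop 0.1171 mean [0.5928 0.0609 0.11  ] rgb [215. 191. 159.] 239
c [592.5  14.8] long 34.9 at 161.7 short 11.7 ztop 0.1186 mean [0.5901 0.0144 0.1118] rgb [218.  194.  160.5] 40
from [ 0.5726 -0.0746  0.2326] t [ 0.001  -0.      0.1496] r [ 0. -0. -0.]
```

View pics/s21c.png

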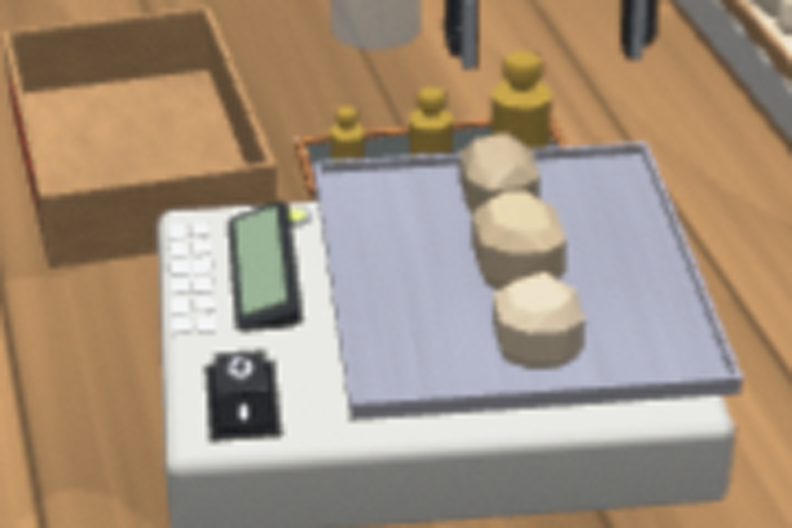

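View pics/t21.png

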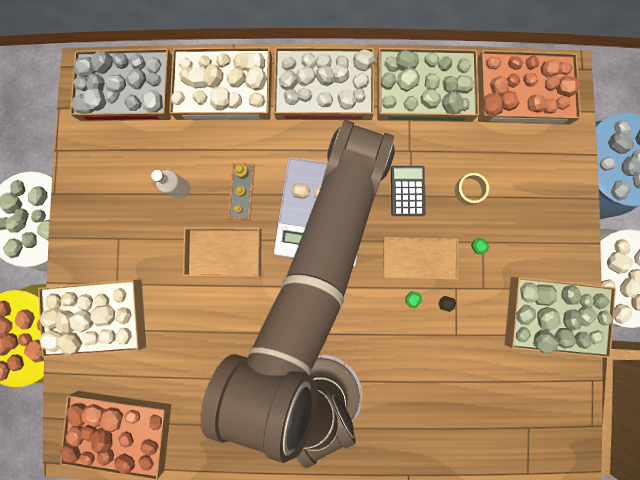

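All three lumps sit clear on the pan with the scale on, and they were left for more than 2 s. I'll move them to the carton now, starting with the one under the gripper.

Request:
{"name": "jog_arm", "arguments": {
  "increments": [
    {"tx":0.0,"ty":0.0,"tz":0.04,"rx":0.0,"ry":0.0,"rz":0.0},
    {"tx":0.0,"ty":0.0,"tz":0.08,"rx":0.0,"ry":0.0,"rz":0.0},
    {"tx":0.0,"ty":0.0,"tz":0.11,"rx":0.0,"ry":0.0,"rz":0.0},
    {"tx":0.0,"ty":0.0,"tz":0.135,"rx":0.0,"ry":0.0,"rz":0.0},
    {"tx":0.0,"ty":0.0,"tz":0.147,"rx":0.0,"ry":0.0,"rz":0.0},
    {"tx":0.0,"ty":0.0,"tz":0.147,"rx":0.0,"ry":0.0,"rz":0.0},
    {"tx":0.0,"ty":0.0,"tz":0.147,"rx":0.0,"ry":0.0,"rz":0.0}
  ]
}}

```text
time: 40.35
tool_pos: [0.5732, -0.0749, 0.0865]
ee_rot: [0.755, 0.656, 0.0, 0.0]
force: [-0.1, -0.3, 0.5]
width: 0.0685
```

Request:
{"name": "jog_arm", "arguments": {
  "hand": -1,
  "increments": [
    {"tx":0.0,"ty":0.0,"tz":0.0,"rx":0.0,"ry":0.0,"rz":0.0},
    {"tx":0.0,"ty":0.0,"tz":0.0,"rx":0.0,"ry":0.0,"rz":0.0},
    {"tx":0.0,"ty":0.0,"tz":0.0,"rx":0.0,"ry":0.0,"rz":0.0},
    {"tx":0.0,"ty":0.0,"tz":0.0,"rx":0.0,"ry":0.0,"rz":0.0},
    {"tx":0.0,"ty":0.0,"tz":0.0,"rx":0.0,"ry":0.0,"rz":0.0}
  ]
}}

```text
time: 40.85
tool_pos: [0.5734, -0.0746, 0.0872]
ee_rot: [0.755, 0.656, 0.001, 0.001]
force: [-1.8, 0.4, 6.5]
width: 0.0401
```

Request:
{"name": "jog_arm", "arguments": {
  "increments": [
    {"tx":0.0,"ty":0.0,"tz":-0.005,"rx":0.0,"ry":0.0,"rz":0.0},
    {"tx":0.0,"ty":0.0,"tz":-0.02,"rx":0.0,"ry":0.0,"rz":0.0},
    {"tx":0.0,"ty":0.0,"tz":-0.05,"rx":0.0,"ry":0.0,"rz":0.0},
    {"tx":0.0,"ty":0.0,"tz":-0.085,"rx":0.0,"ry":0.0,"rz":0.0},
    {"tx":0.0,"ty":0.0,"tz":-0.1,"rx":0.0,"ry":0.0,"rz":0.0},
    {"tx":0.0,"ty":0.0,"tz":-0.1,"rx":0.0,"ry":0.0,"rz":0.0},
    {"tx":0.0,"ty":0.0,"tz":-0.1,"rx":0.0,"ry":0.0,"rz":0.0}
  ]
}}

```text
time: 41.55
tool_pos: [0.5722, -0.0742, 0.1852]
ee_rot: [0.755, 0.656, 0.0, -0.0]
force: [0.5, 0.6, -1.8]
width: 0.0399
```

```bash
python3 -c "
from h import *
goto(.421,.227,.17,90);o=robot.observe();print(o['force'],o['width'],o['q'].round(2))
im,D=snap('side','s22'); crop('s22',240,130,420,280,4,'s22c')"
```

```text
from [ 0.5722 -0.0742  0.1852] t [ 0.2772 -0.1916  0.0154] r [-0.    -0.001 -0.14 ]
[ 0.48054465  0.61532922 -1.83216905] 0.039879095475592964 [-0.47  0.43  0.69  1.8  -0.32  1.02  0.21]
```

View pics/s22c.png

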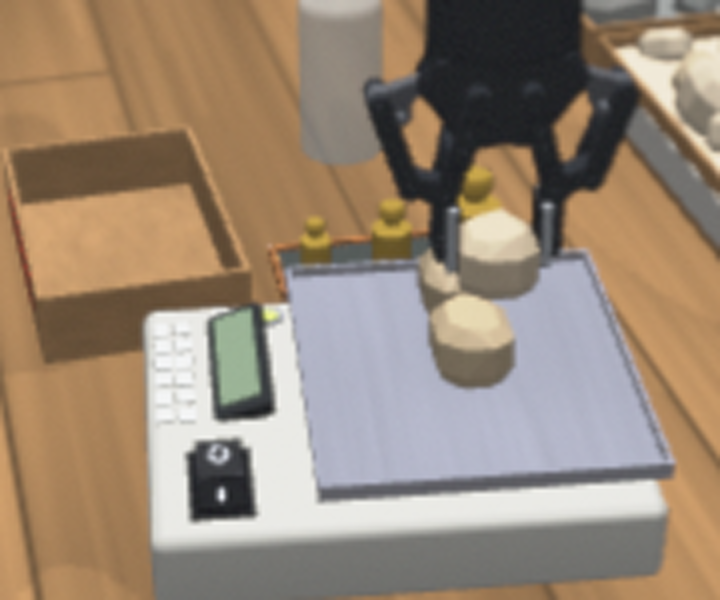

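Request:
{"name": "jog_arm", "arguments": {
  "increments": [
    {"tx":0.016,"ty":-0.011,"tz":0.0,"rx":0.0,"ry":0.0,"rz":-0.02},
    {"tx":0.045,"ty":-0.031,"tz":0.0,"rx":0.0,"ry":0.0,"rz":-0.05},
    {"tx":0.08,"ty":-0.055,"tz":0.0,"rx":0.0,"ry":0.0,"rz":-0.08},
    {"tx":0.115,"ty":-0.08,"tz":0.0,"rx":0.0,"ry":0.0,"rz":-0.11},
    {"tx":0.15,"ty":-0.104,"tz":0.0,"rx":0.0,"ry":0.0,"rz":-0.14},
    {"tx":0.185,"ty":-0.128,"tz":0.0,"rx":0.0,"ry":0.0,"rz":-0.14},
    {"tx":0.22,"ty":-0.152,"tz":0.0,"rx":0.0,"ry":0.0,"rz":-0.14},
    {"tx":0.25,"ty":-0.173,"tz":0.0,"rx":0.0,"ry":0.0,"rz":-0.14},
    {"tx":0.27,"ty":-0.187,"tz":0.0,"rx":0.0,"ry":0.0,"rz":-0.14},
    {"tx":0.277,"ty":-0.192,"tz":0.0,"rx":0.0,"ry":0.0,"rz":-0.14}
  ]
}}

```text
time: 42.6
tool_pos: [0.4188, 0.2286, 0.1841]
ee_rot: [0.706, 0.709, -0.001, -0.0]
force: [-0.1, -0.5, -1.4]
width: 0.0403
```

Request:
{"name": "jog_arm", "arguments": {
  "increments": [
    {"tx":0.0,"ty":0.0,"tz":0.02,"rx":0.0,"ry":0.0,"rz":0.0},
    {"tx":0.0,"ty":0.0,"tz":0.05,"rx":0.0,"ry":0.0,"rz":0.0},
    {"tx":0.0,"ty":0.0,"tz":0.085,"rx":0.0,"ry":0.0,"rz":0.0},
    {"tx":0.0,"ty":0.0,"tz":0.1,"rx":0.0,"ry":0.0,"rz":0.0},
    {"tx":0.0,"ty":0.0,"tz":0.1,"rx":0.0,"ry":0.0,"rz":0.0},
    {"tx":0.0,"ty":0.0,"tz":0.1,"rx":0.0,"ry":0.0,"rz":0.0}
  ]
}}

```text
time: 43.2
tool_pos: [0.4213, 0.2254, 0.0854]
ee_rot: [0.708, 0.707, -0.001, 0.0]
force: [1.2, 0.4, -0.5]
width: 0.0402
```

```bash
python3 -c "
from h import *
goto(.421,.227,.014,90);o=robot.observe();print(o['force'],o['width'],o['q'].round(2))
im,D=snap('side','s23'); crop('s23',220,100,400,250,4,'s23c')"
```

```text
from [0.4213 0.2254 0.0854] t [ 0.0017 -0.0003  0.0714] r [-0.001  0.001 -0.001]
[ 1.24112024  0.35577785 -0.48747168] 0.040198509855780676 [-1.02  0.39  0.53  2.12 -0.3   0.7  -0.3 ]
```

View pics/s23c.png

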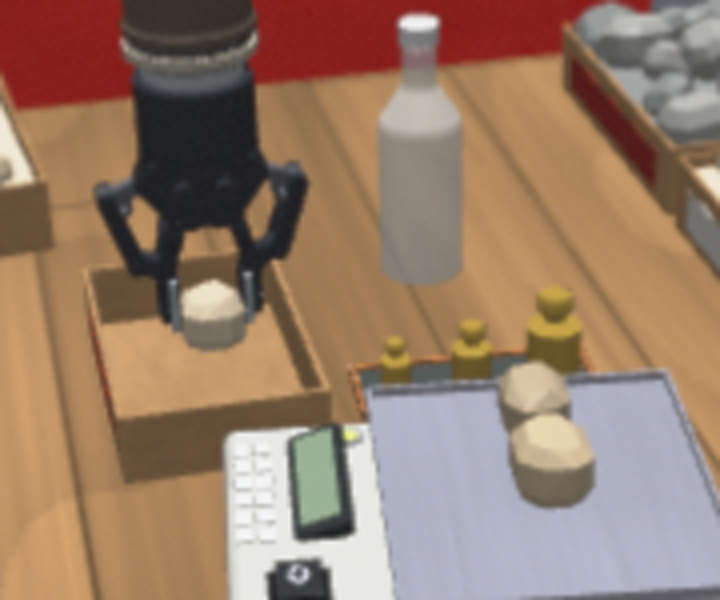

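Request:
{"name": "jog_arm", "arguments": {
  "increments": [
    {"tx":0.0,"ty":0.0,"tz":0.02,"rx":0.0,"ry":0.0,"rz":0.0},
    {"tx":0.0,"ty":0.0,"tz":0.04,"rx":0.0,"ry":0.0,"rz":0.0},
    {"tx":0.0,"ty":0.0,"tz":0.055,"rx":0.0,"ry":0.0,"rz":0.0},
    {"tx":0.0,"ty":0.0,"tz":0.065,"rx":0.0,"ry":0.0,"rz":0.0},
    {"tx":0.0,"ty":0.0,"tz":0.07,"rx":0.0,"ry":0.0,"rz":0.0},
    {"tx":0.0,"ty":0.0,"tz":0.07,"rx":0.0,"ry":0.0,"rz":0.0}
  ]
}}

```text
time: 43.85
tool_pos: [0.4213, 0.2265, 0.0157]
ee_rot: [0.707, 0.707, 0.0, 0.0]
force: [-0.2, -0.1, -1.5]
width: 0.0401
```

Request:
{"name": "jog_arm", "arguments": {
  "hand": 0.4,
  "increments": [
    {"tx":0.0,"ty":0.0,"tz":0.0,"rx":0.0,"ry":0.0,"rz":0.0},
    {"tx":0.0,"ty":0.0,"tz":0.0,"rx":0.0,"ry":0.0,"rz":0.0},
    {"tx":0.0,"ty":0.0,"tz":0.0,"rx":0.0,"ry":0.0,"rz":0.0},
    {"tx":0.0,"ty":0.0,"tz":0.0,"rx":0.0,"ry":0.0,"rz":0.0},
    {"tx":0.0,"ty":0.0,"tz":-0.02,"rx":0.0,"ry":0.0,"rz":0.0},
    {"tx":0.0,"ty":0.0,"tz":-0.06,"rx":0.0,"ry":0.0,"rz":0.0},
    {"tx":0.0,"ty":0.0,"tz":-0.11,"rx":0.0,"ry":0.0,"rz":0.0},
    {"tx":0.0,"ty":0.0,"tz":-0.16,"rx":0.0,"ry":0.0,"rz":0.0},
    {"tx":0.0,"ty":0.0,"tz":-0.17,"rx":0.0,"ry":0.0,"rz":0.0},
    {"tx":0.0,"ty":0.0,"tz":-0.17,"rx":0.0,"ry":0.0,"rz":0.0}
  ]
}}

```text
time: 44.85
tool_pos: [0.4219, 0.2274, 0.1875]
ee_rot: [0.707, 0.707, 0.002, -0.0]
force: [-0.3, 0.1, -1.5]
width: 0.0599
```

```bash
python3 -c "
from h import *
im,D=snap('side','s24'); crop('s24',220,100,400,250,4,'s24c')
C=cloud('side',D); lumps(C,im,(.48,.7,-.13,.13),.088)
im,D=snap('top','t24');C=cloud('top',D); lumps(C,im,(.48,.7,-.13,.13),.088)
goto(.5825,-.0055,.19,82);o=robot.observe();print(o['force'],o['width'],o['q'].round(2))"
```

```text
c [584.9  21.5] long 113.0 at 84.2 short 44.6 ztop 0.1155 mean [0.5822 0.0093 0.1061] rgb [189. 171. 142.] 597
c [594.2  61.4] long 51.0 at 81.7 short 41.1 ztop 0.1167 mean [0.5929 0.061  0.1099] rgb [214. 189. 158.] 235
c [584.8  -4.9] long 52.5 at 82.3 short 44.1 ztop 0.1196 mean [ 0.5832 -0.0052  0.113 ] rgb [227. 206. 173.] 276
from [0.4203 0.2264 0.1847] t [-0.232   0.1621 -0.0054] r [-0.001  0.     0.14 ]
[-0.68475669  0.6061827  -0.60505106] 0.05997777641819488 [-1.12  0.23  0.62  2.03 -0.17  0.93 -0.41]
```

View pics/s24c.png

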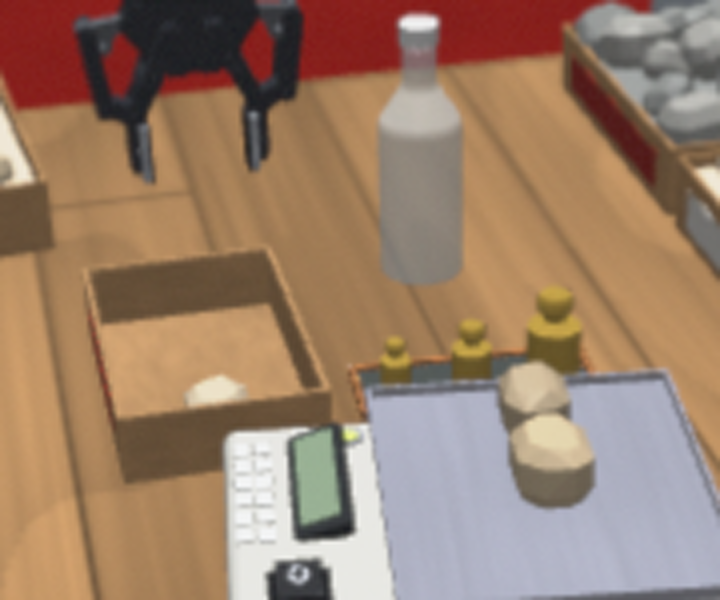

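Lump 3 is in the carton. Next is lump 1 on the pan at (.583,-.0055).

Request:
{"name": "jog_arm", "arguments": {
  "hand": 0.6,
  "increments": [
    {"tx":-0.232,"ty":0.162,"tz":0.0,"rx":0.0,"ry":0.0,"rz":0.14},
    {"tx":-0.232,"ty":0.162,"tz":0.0,"rx":0.0,"ry":0.0,"rz":0.14},
    {"tx":-0.232,"ty":0.162,"tz":0.0,"rx":0.0,"ry":0.0,"rz":0.14},
    {"tx":-0.232,"ty":0.162,"tz":0.0,"rx":0.0,"ry":0.0,"rz":0.14},
    {"tx":-0.232,"ty":0.162,"tz":0.0,"rx":0.0,"ry":0.0,"rz":0.14},
    {"tx":-0.232,"ty":0.162,"tz":0.0,"rx":0.0,"ry":0.0,"rz":0.14},
    {"tx":-0.232,"ty":0.162,"tz":0.0,"rx":0.0,"ry":0.0,"rz":0.14},
    {"tx":-0.232,"ty":0.162,"tz":0.0,"rx":0.0,"ry":0.0,"rz":0.14},
    {"tx":-0.232,"ty":0.162,"tz":0.0,"rx":0.0,"ry":0.0,"rz":0.14}
  ]
}}

```text
time: 45.85
tool_pos: [0.5819, -0.0044, 0.1839]
ee_rot: [0.754, 0.656, -0.001, -0.001]
force: [-0.0, 0.1, -0.3]
width: 0.0684
```

```bash
python3 -c "
from h import *
im,D=snap('side','s25');C=cloud('side',D); lumps(C,im,(.48,.7,-.13,.13),.088)
goto(.5828,-.0055,.085,82);o=robot.observe();print(o['force'],o['width'],o['q'].round(2))"
```

```text
c [584.7  21.3] long 111.1 at 84.0 short 45.0 ztop 0.116 mean [0.5822 0.0092 0.1063] rgb [191.  173.5 144.5] 596
from [ 0.5821 -0.0041  0.1844] t [-0.0013  0.0011  0.0994] r [-0.002 -0.     0.001]
[-0.01311523 -0.50156167  0.06701335] 0.06830496458261417 [-0.59  0.45  0.69  1.79 -0.33  1.03  0.09]
```

Request:
{"name": "jog_arm", "arguments": {
  "increments": [
    {"tx":-0.001,"ty":0.001,"tz":0.03,"rx":0.0,"ry":0.0,"rz":0.0},
    {"tx":-0.001,"ty":0.001,"tz":0.06,"rx":0.0,"ry":0.0,"rz":0.0},
    {"tx":-0.001,"ty":0.001,"tz":0.085,"rx":0.0,"ry":0.0,"rz":0.0},
    {"tx":-0.001,"ty":0.001,"tz":0.097,"rx":0.0,"ry":0.0,"rz":0.0},
    {"tx":-0.001,"ty":0.001,"tz":0.1,"rx":0.0,"ry":0.0,"rz":0.0},
    {"tx":-0.001,"ty":0.001,"tz":0.1,"rx":0.0,"ry":0.0,"rz":0.0},
    {"tx":-0.001,"ty":0.001,"tz":0.1,"rx":0.0,"ry":0.0,"rz":0.0}
  ]
}}

```text
time: 46.6
tool_pos: [0.5847, -0.0065, 0.0868]
ee_rot: [0.755, 0.656, 0.001, 0.0]
force: [0.4, -1.3, -0.6]
width: 0.0682
```

Request:
{"name": "jog_arm", "arguments": {
  "hand": -1,
  "increments": [
    {"tx":0.0,"ty":0.0,"tz":0.0,"rx":0.0,"ry":0.0,"rz":0.0},
    {"tx":0.0,"ty":0.0,"tz":0.0,"rx":0.0,"ry":0.0,"rz":0.0},
    {"tx":0.0,"ty":0.0,"tz":0.0,"rx":0.0,"ry":0.0,"rz":0.0},
    {"tx":0.0,"ty":0.0,"tz":0.0,"rx":0.0,"ry":0.0,"rz":0.0},
    {"tx":0.0,"ty":0.0,"tz":0.0,"rx":0.0,"ry":0.0,"rz":0.0}
  ]
}}

```text
time: 47.1
tool_pos: [0.5845, -0.0066, 0.0868]
ee_rot: [0.755, 0.656, 0.001, 0.0]
force: [-1.4, 0.6, 5.4]
width: 0.0427
```

Request:
{"name": "jog_arm", "arguments": {
  "increments": [
    {"tx":0.0,"ty":0.0,"tz":-0.005,"rx":0.0,"ry":0.0,"rz":0.0},
    {"tx":0.0,"ty":0.0,"tz":-0.02,"rx":0.0,"ry":0.0,"rz":0.0},
    {"tx":0.0,"ty":0.0,"tz":-0.05,"rx":0.0,"ry":0.0,"rz":0.0},
    {"tx":0.0,"ty":0.0,"tz":-0.085,"rx":0.0,"ry":0.0,"rz":0.0},
    {"tx":0.0,"ty":0.0,"tz":-0.1,"rx":0.0,"ry":0.0,"rz":0.0},
    {"tx":0.0,"ty":0.0,"tz":-0.1,"rx":0.0,"ry":0.0,"rz":0.0},
    {"tx":0.0,"ty":0.0,"tz":-0.1,"rx":0.0,"ry":0.0,"rz":0.0}
  ]
}}

```text
time: 47.8
tool_pos: [0.5835, -0.0063, 0.185]
ee_rot: [0.755, 0.656, -0.0, -0.0]
force: [0.5, -0.6, -2.8]
width: 0.042
```

```bash
python3 -c "
from h import *
goto(.421,.293,.17,90);o=robot.observe();print(o['force'],o['width'],o['q'].round(2))"
```

```text
from [ 0.5835 -0.0063  0.185 ] t [ 0.2738 -0.2025  0.0152] r [-0.001 -0.    -0.14 ]
[ 0.54070643 -0.55353582 -2.81590115] 0.042046492063605716 [-0.58  0.45  0.7   1.79 -0.33  1.03  0.1 ]
```

Request:
{"name": "jog_arm", "arguments": {
  "increments": [
    {"tx":0.016,"ty":-0.012,"tz":0.0,"rx":0.0,"ry":0.0,"rz":-0.02},
    {"tx":0.045,"ty":-0.033,"tz":0.0,"rx":0.0,"ry":0.0,"rz":-0.05},
    {"tx":0.08,"ty":-0.059,"tz":0.0,"rx":0.0,"ry":0.0,"rz":-0.08},
    {"tx":0.115,"ty":-0.085,"tz":0.0,"rx":0.0,"ry":0.0,"rz":-0.11},
    {"tx":0.15,"ty":-0.111,"tz":0.0,"rx":0.0,"ry":0.0,"rz":-0.14},
    {"tx":0.185,"ty":-0.137,"tz":0.0,"rx":0.0,"ry":0.0,"rz":-0.14},
    {"tx":0.22,"ty":-0.163,"tz":0.0,"rx":0.0,"ry":0.0,"rz":-0.14},
    {"tx":0.25,"ty":-0.185,"tz":0.0,"rx":0.0,"ry":0.0,"rz":-0.14},
    {"tx":0.267,"ty":-0.197,"tz":0.0,"rx":0.0,"ry":0.0,"rz":-0.14},
    {"tx":0.274,"ty":-0.202,"tz":0.0,"rx":0.0,"ry":0.0,"rz":-0.14}
  ]
}}

```text
time: 48.8
tool_pos: [0.4198, 0.2947, 0.1839]
ee_rot: [0.706, 0.709, -0.001, -0.0]
force: [0.3, 0.2, -1.7]
width: 0.0428
```

Request:
{"name": "jog_arm", "arguments": {
  "increments": [
    {"tx":0.0,"ty":0.0,"tz":0.02,"rx":0.0,"ry":0.0,"rz":0.0},
    {"tx":0.0,"ty":0.0,"tz":0.05,"rx":0.0,"ry":0.0,"rz":0.0},
    {"tx":0.0,"ty":0.0,"tz":0.085,"rx":0.0,"ry":0.0,"rz":0.0},
    {"tx":0.0,"ty":0.0,"tz":0.1,"rx":0.0,"ry":0.0,"rz":0.0},
    {"tx":0.0,"ty":0.0,"tz":0.1,"rx":0.0,"ry":0.0,"rz":0.0},
    {"tx":0.0,"ty":0.0,"tz":0.1,"rx":0.0,"ry":0.0,"rz":0.0}
  ]
}}

```text
time: 49.4
tool_pos: [0.4226, 0.2916, 0.0853]
ee_rot: [0.708, 0.707, -0.001, 0.0]
force: [0.1, -0.2, -2.5]
width: 0.0429
```

```bash
python3 -c "
from h import *
goto(.421,.294,.015,90);o=robot.observe();print(o['force'],o['width'],o['q'].round(2))
im,D=snap('side','s26'); crop('s26',220,100,400,250,4,'s26c')"
```

```text
from [0.4226 0.2916 0.0853] t [ 0.0025 -0.0016  0.0703] r [-0.     0.001 -0.002]
[ 0.14614915 -0.15095444 -2.46792689] 0.04287742503855173 [-1.12  0.45  0.54  2.04 -0.33  0.74 -0.38]
```

View pics/s26c.png

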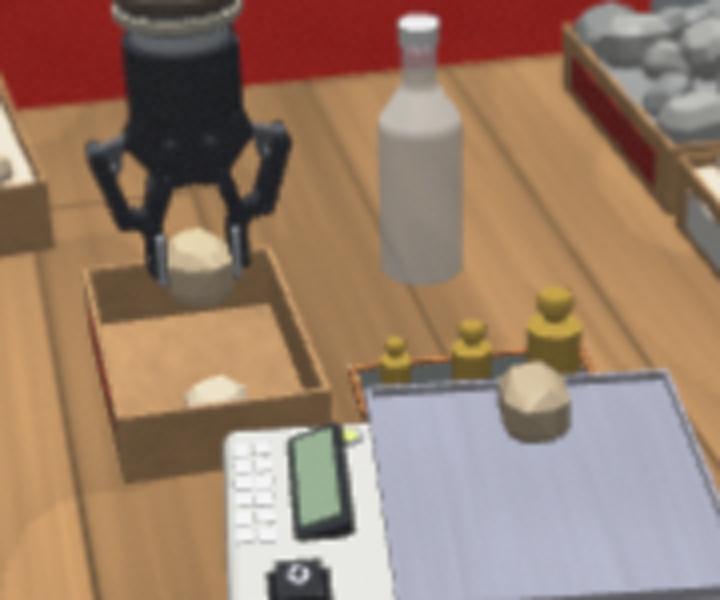

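Request:
{"name": "jog_arm", "arguments": {
  "increments": [
    {"tx":0.002,"ty":-0.001,"tz":0.02,"rx":0.0,"ry":0.0,"rz":0.0},
    {"tx":0.002,"ty":-0.001,"tz":0.04,"rx":0.0,"ry":0.0,"rz":0.0},
    {"tx":0.002,"ty":-0.001,"tz":0.055,"rx":0.0,"ry":0.0,"rz":0.0},
    {"tx":0.002,"ty":-0.001,"tz":0.065,"rx":0.0,"ry":0.0,"rz":0.0},
    {"tx":0.002,"ty":-0.001,"tz":0.07,"rx":0.0,"ry":0.0,"rz":0.0},
    {"tx":0.002,"ty":-0.001,"tz":0.07,"rx":0.0,"ry":0.0,"rz":0.0}
  ]
}}

```text
time: 50.05
tool_pos: [0.4214, 0.2949, 0.0158]
ee_rot: [0.707, 0.707, 0.0, 0.0]
force: [-0.6, -0.4, -1.7]
width: 0.0431
```

Request:
{"name": "jog_arm", "arguments": {
  "hand": 0.45,
  "increments": [
    {"tx":0.0,"ty":0.0,"tz":0.0,"rx":0.0,"ry":0.0,"rz":0.0},
    {"tx":0.0,"ty":0.0,"tz":0.0,"rx":0.0,"ry":0.0,"rz":0.0},
    {"tx":0.0,"ty":0.0,"tz":0.0,"rx":0.0,"ry":0.0,"rz":0.0},
    {"tx":0.0,"ty":0.0,"tz":0.0,"rx":0.0,"ry":0.0,"rz":0.0},
    {"tx":0.0,"ty":0.0,"tz":-0.02,"rx":0.0,"ry":0.0,"rz":0.0},
    {"tx":0.0,"ty":0.0,"tz":-0.06,"rx":0.0,"ry":0.0,"rz":0.0},
    {"tx":0.0,"ty":0.0,"tz":-0.11,"rx":0.0,"ry":0.0,"rz":0.0},
    {"tx":0.0,"ty":0.0,"tz":-0.16,"rx":0.0,"ry":0.0,"rz":0.0},
    {"tx":0.0,"ty":0.0,"tz":-0.17,"rx":0.0,"ry":0.0,"rz":0.0},
    {"tx":0.0,"ty":0.0,"tz":-0.17,"rx":0.0,"ry":0.0,"rz":0.0}
  ]
}}

```text
time: 51.05
tool_pos: [0.422, 0.2958, 0.1877]
ee_rot: [0.707, 0.707, 0.002, -0.0]
force: [0.3, 0.6, -1.7]
width: 0.0617
```

```bash
python3 -c "
from h import *
im,D=snap('side','s27'); crop('s27',220,100,400,250,4,'s27c')
C=cloud('side',D); lumps(C,im,(.48,.7,-.13,.13),.088)
im,D=snap('top','t27');C=cloud('top',D); lumps(C,im,(.48,.7,-.13,.13),.088)
goto(.592,.0615,.19,82);o=robot.observe();print(o['force'],o['width'],o['q'].round(2))"
```

```text
c [591.   54.6] long 43.8 at 84.8 short 40.0 ztop 0.1133 mean [0.5885 0.0499 0.104 ] rgb [176. 160. 135.] 274
c [594.5  61.2] long 50.9 at 79.5 short 40.4 ztop 0.1175 mean [0.5928 0.0609 0.11  ] rgb [213. 189. 159.] 237
from [0.4204 0.2948 0.1848] t [-0.2333  0.1715 -0.0053] r [-0.001  0.     0.14 ]
[ 0.52534341 -0.84199938 -0.12668741] 0.06223327341513751 [-1.21  0.3   0.62  1.95 -0.21  0.96 -0.48]
```

View pics/s27c.png

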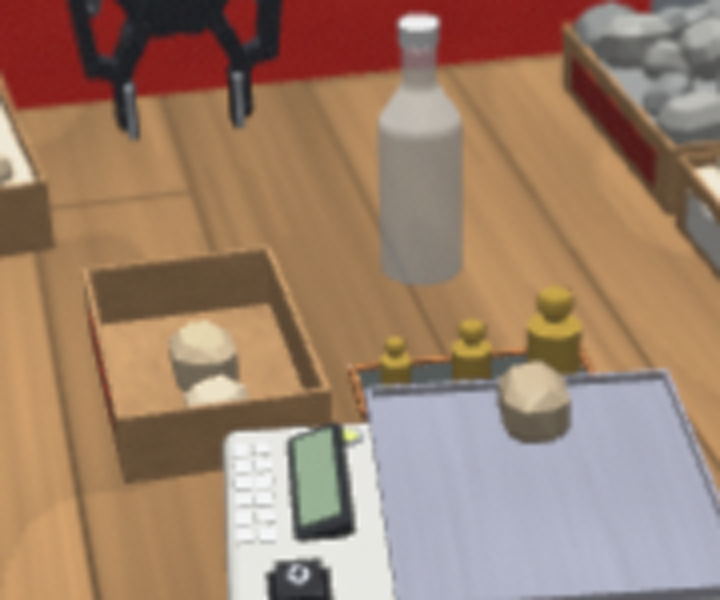

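Request:
{"name": "jog_arm", "arguments": {
  "hand": 0.6,
  "increments": [
    {"tx":-0.233,"ty":0.171,"tz":0.0,"rx":0.0,"ry":0.0,"rz":0.14},
    {"tx":-0.233,"ty":0.171,"tz":0.0,"rx":0.0,"ry":0.0,"rz":0.14},
    {"tx":-0.233,"ty":0.171,"tz":0.0,"rx":0.0,"ry":0.0,"rz":0.14},
    {"tx":-0.233,"ty":0.171,"tz":0.0,"rx":0.0,"ry":0.0,"rz":0.14},
    {"tx":-0.233,"ty":0.171,"tz":0.0,"rx":0.0,"ry":0.0,"rz":0.14},
    {"tx":-0.233,"ty":0.171,"tz":0.0,"rx":0.0,"ry":0.0,"rz":0.14},
    {"tx":-0.233,"ty":0.171,"tz":0.0,"rx":0.0,"ry":0.0,"rz":0.14},
    {"tx":-0.233,"ty":0.171,"tz":0.0,"rx":0.0,"ry":0.0,"rz":0.14},
    {"tx":-0.233,"ty":0.171,"tz":0.0,"rx":0.0,"ry":0.0,"rz":0.14}
  ]
}}

```text
time: 52.05
tool_pos: [0.5909, 0.063, 0.1839]
ee_rot: [0.754, 0.656, -0.001, -0.001]
force: [-0.4, -0.2, 0.2]
width: 0.0683
```

```bash
python3 -c "
from h import *
im,D=snap('side','s28');C=cloud('side',D); lumps(C,im,(.48,.7,-.13,.13),.088)
goto(.592,.0615,.085,82);o=robot.observe();print(o['force'],o['width'],o['q'].round(2))"
```

```text
c [590.4  55.9] long 43.8 at 83.3 short 38.8 ztop 0.1139 mean [0.5883 0.0499 0.1043] rgb [179.  162.5 136.5] 268
from [0.591  0.0634 0.1843] t [-0.0017  0.0015  0.0993] r [-0.002  0.     0.002]
[-0.2666189   0.06302072 -0.79527058] 0.06855530790579677 [-0.69  0.47  0.69  1.76 -0.34  1.04 -0.01]
```

Request:
{"name": "jog_arm", "arguments": {
  "increments": [
    {"tx":-0.001,"ty":0.0,"tz":0.03,"rx":0.0,"ry":0.0,"rz":0.0},
    {"tx":-0.001,"ty":0.0,"tz":0.06,"rx":0.0,"ry":0.0,"rz":0.0},
    {"tx":-0.001,"ty":0.0,"tz":0.085,"rx":0.0,"ry":0.0,"rz":0.0},
    {"tx":-0.001,"ty":0.0,"tz":0.097,"rx":0.0,"ry":0.0,"rz":0.0},
    {"tx":-0.001,"ty":0.0,"tz":0.1,"rx":0.0,"ry":0.0,"rz":0.0},
    {"tx":-0.001,"ty":0.0,"tz":0.1,"rx":0.0,"ry":0.0,"rz":0.0},
    {"tx":-0.001,"ty":0.0,"tz":0.1,"rx":0.0,"ry":0.0,"rz":0.0}
  ]
}}

```text
time: 52.8
tool_pos: [0.5928, 0.0612, 0.0868]
ee_rot: [0.755, 0.656, 0.001, 0.0]
force: [-1.1, 0.1, 0.2]
width: 0.068
```

Request:
{"name": "jog_arm", "arguments": {
  "hand": -1,
  "increments": [
    {"tx":0.0,"ty":0.0,"tz":0.0,"rx":0.0,"ry":0.0,"rz":0.0},
    {"tx":0.0,"ty":0.0,"tz":0.0,"rx":0.0,"ry":0.0,"rz":0.0},
    {"tx":0.0,"ty":0.0,"tz":0.0,"rx":0.0,"ry":0.0,"rz":0.0},
    {"tx":0.0,"ty":0.0,"tz":0.0,"rx":0.0,"ry":0.0,"rz":0.0},
    {"tx":0.0,"ty":0.0,"tz":0.0,"rx":0.0,"ry":0.0,"rz":0.0}
  ]
}}

```text
time: 53.3
tool_pos: [0.5927, 0.0609, 0.0867]
ee_rot: [0.755, 0.656, 0.001, 0.0]
force: [-0.4, -0.2, 7.2]
width: 0.0381
```

Request:
{"name": "jog_arm", "arguments": {
  "increments": [
    {"tx":0.0,"ty":0.0,"tz":-0.005,"rx":0.0,"ry":0.0,"rz":0.0},
    {"tx":0.0,"ty":0.0,"tz":-0.02,"rx":0.0,"ry":0.0,"rz":0.0},
    {"tx":0.0,"ty":0.0,"tz":-0.05,"rx":0.0,"ry":0.0,"rz":0.0},
    {"tx":0.0,"ty":0.0,"tz":-0.085,"rx":0.0,"ry":0.0,"rz":0.0},
    {"tx":0.0,"ty":0.0,"tz":-0.1,"rx":0.0,"ry":0.0,"rz":0.0},
    {"tx":0.0,"ty":0.0,"tz":-0.1,"rx":0.0,"ry":0.0,"rz":0.0},
    {"tx":0.0,"ty":0.0,"tz":-0.1,"rx":0.0,"ry":0.0,"rz":0.0}
  ]
}}

```text
time: 54.0
tool_pos: [0.5916, 0.0612, 0.1851]
ee_rot: [0.755, 0.656, -0.0, -0.0]
force: [0.1, -0.1, -1.1]
width: 0.0383
```

```bash
python3 -c "
from h import *
goto(.421,.360,.17,90);o=robot.observe();print(o['force'],o['width'],o['q'].round(2))"
```

```text
from [0.5916 0.0612 0.1851] t [ 0.2722 -0.2105  0.0153] r [-0.   -0.   -0.14]
[ 0.08756479 -0.08045653 -1.06594506] 0.03834272006657071 [-0.68  0.47  0.69  1.76 -0.34  1.04 -0.01]
```

Request:
{"name": "jog_arm", "arguments": {
  "increments": [
    {"tx":0.016,"ty":-0.012,"tz":0.0,"rx":0.0,"ry":0.0,"rz":-0.02},
    {"tx":0.045,"ty":-0.035,"tz":0.0,"rx":0.0,"ry":0.0,"rz":-0.05},
    {"tx":0.08,"ty":-0.062,"tz":0.0,"rx":0.0,"ry":0.0,"rz":-0.08},
    {"tx":0.115,"ty":-0.089,"tz":0.0,"rx":0.0,"ry":0.0,"rz":-0.11},
    {"tx":0.15,"ty":-0.116,"tz":0.0,"rx":0.0,"ry":0.0,"rz":-0.14},
    {"tx":0.185,"ty":-0.143,"tz":0.0,"rx":0.0,"ry":0.0,"rz":-0.14},
    {"tx":0.22,"ty":-0.17,"tz":0.0,"rx":0.0,"ry":0.0,"rz":-0.14},
    {"tx":0.25,"ty":-0.193,"tz":0.0,"rx":0.0,"ry":0.0,"rz":-0.14},
    {"tx":0.265,"ty":-0.205,"tz":0.0,"rx":0.0,"ry":0.0,"rz":-0.14},
    {"tx":0.271,"ty":-0.21,"tz":0.0,"rx":0.0,"ry":0.0,"rz":-0.14}
  ]
}}

```text
time: 55.0
tool_pos: [0.4193, 0.3603, 0.1837]
ee_rot: [0.706, 0.709, -0.002, -0.0]
force: [0.3, -0.2, -1.7]
width: 0.0382
```

Request:
{"name": "jog_arm", "arguments": {
  "increments": [
    {"tx":0.0,"ty":0.0,"tz":0.02,"rx":0.0,"ry":0.0,"rz":0.0},
    {"tx":0.0,"ty":0.0,"tz":0.05,"rx":0.0,"ry":0.0,"rz":0.0},
    {"tx":0.0,"ty":0.0,"tz":0.085,"rx":0.0,"ry":0.0,"rz":0.0},
    {"tx":0.0,"ty":0.0,"tz":0.1,"rx":0.0,"ry":0.0,"rz":0.0},
    {"tx":0.0,"ty":0.0,"tz":0.1,"rx":0.0,"ry":0.0,"rz":0.0},
    {"tx":0.0,"ty":0.0,"tz":0.1,"rx":0.0,"ry":0.0,"rz":0.0}
  ]
}}

```text
time: 55.6
tool_pos: [0.4227, 0.358, 0.0861]
ee_rot: [0.708, 0.707, -0.0, 0.0]
force: [0.8, 1.2, -1.1]
width: 0.038
```

```bash
python3 -c "
from h import *
goto(.421,.360,.015,90);o=robot.observe();print(o['force'],o['width'],o['q'].round(2))
im,D=snap('side','s29'); crop('s29',220,100,400,250,4,'s29c')"
```

```text
from [0.4227 0.358  0.0861] t [ 0.0021 -0.0017  0.0711] r [ 0.     0.    -0.001]
[ 0.84555229  1.17805132 -1.14898438] 0.03799883245545637 [-1.2   0.51  0.54  1.94 -0.36  0.79 -0.46]
```

View pics/s29c.png

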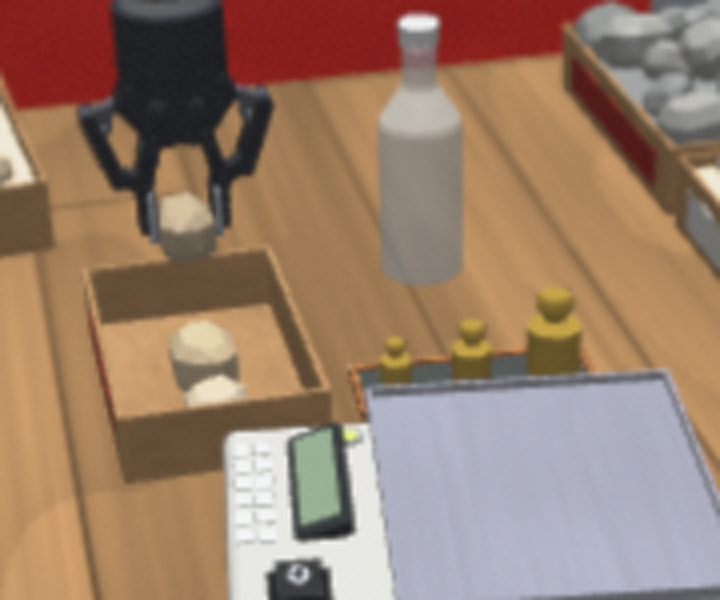

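Request:
{"name": "jog_arm", "arguments": {
  "increments": [
    {"tx":0.001,"ty":-0.001,"tz":0.02,"rx":0.0,"ry":0.0,"rz":0.0},
    {"tx":0.001,"ty":-0.001,"tz":0.04,"rx":0.0,"ry":0.0,"rz":0.0},
    {"tx":0.001,"ty":-0.001,"tz":0.055,"rx":0.0,"ry":0.0,"rz":0.0},
    {"tx":0.001,"ty":-0.001,"tz":0.065,"rx":0.0,"ry":0.0,"rz":0.0},
    {"tx":0.001,"ty":-0.001,"tz":0.071,"rx":0.0,"ry":0.0,"rz":0.0},
    {"tx":0.001,"ty":-0.001,"tz":0.071,"rx":0.0,"ry":0.0,"rz":0.0}
  ]
}}

```text
time: 56.25
tool_pos: [0.4209, 0.3593, 0.0144]
ee_rot: [0.707, 0.707, -0.0, 0.0]
force: [0.8, -0.2, -1.0]
width: 0.0383
```

Request:
{"name": "jog_arm", "arguments": {
  "hand": 0.4,
  "increments": [
    {"tx":0.0,"ty":0.0,"tz":0.0,"rx":0.0,"ry":0.0,"rz":0.0},
    {"tx":0.0,"ty":0.0,"tz":0.0,"rx":0.0,"ry":0.0,"rz":0.0},
    {"tx":0.0,"ty":0.0,"tz":0.0,"rx":0.0,"ry":0.0,"rz":0.0},
    {"tx":0.0,"ty":0.0,"tz":0.0,"rx":0.0,"ry":0.0,"rz":0.0},
    {"tx":0.0,"ty":0.0,"tz":-0.02,"rx":0.0,"ry":0.0,"rz":0.0},
    {"tx":0.0,"ty":0.0,"tz":-0.06,"rx":0.0,"ry":0.0,"rz":0.0},
    {"tx":0.0,"ty":0.0,"tz":-0.11,"rx":0.0,"ry":0.0,"rz":0.0},
    {"tx":0.0,"ty":0.0,"tz":-0.16,"rx":0.0,"ry":0.0,"rz":0.0},
    {"tx":0.0,"ty":0.0,"tz":-0.17,"rx":0.0,"ry":0.0,"rz":0.0},
    {"tx":0.0,"ty":0.0,"tz":-0.17,"rx":0.0,"ry":0.0,"rz":0.0}
  ]
}}

```text
time: 57.25
tool_pos: [0.4217, 0.3604, 0.1868]
ee_rot: [0.707, 0.707, 0.002, -0.001]
force: [0.4, 0.4, 0.4]
width: 0.0598
```

```bash
python3 -c "
from h import *
im,D=snap('side','s30'); crop('s30',220,100,400,250,4,'s30c')
print(sc(-.0975,0))
goto(.428,-.045,.14,82);o=robot.observe();print(o['force'],o['width'],o['q'].round(2))"
```

```text
[0.44147269 0.01573787]
from [0.4207 0.3598 0.1848] t [-0.4049  0.0071  0.0442] r [ 0.    -0.002  0.14 ]
[-0.77797883 -0.13757232 -0.00876973] 0.05960197469178885 [-1.27  0.38  0.62  1.86 -0.26  0.99 -0.54]
```

View pics/s30c.png

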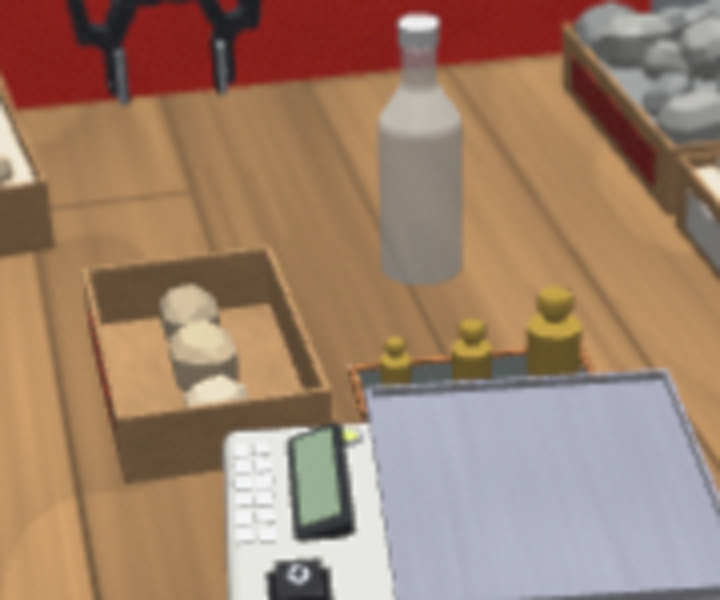

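Request:
{"name": "jog_arm", "arguments": {
  "hand": -1,
  "increments": [
    {"tx":-0.404,"ty":0.007,"tz":0.0,"rx":0.0,"ry":0.0,"rz":0.14},
    {"tx":-0.404,"ty":0.007,"tz":0.0,"rx":0.0,"ry":0.0,"rz":0.14},
    {"tx":-0.404,"ty":0.007,"tz":0.0,"rx":0.0,"ry":0.0,"rz":0.14},
    {"tx":-0.404,"ty":0.007,"tz":0.0,"rx":0.0,"ry":0.0,"rz":0.14},
    {"tx":-0.404,"ty":0.007,"tz":0.0,"rx":0.0,"ry":0.0,"rz":0.14},
    {"tx":-0.404,"ty":0.007,"tz":0.0,"rx":0.0,"ry":0.0,"rz":0.14},
    {"tx":-0.404,"ty":0.007,"tz":0.0,"rx":0.0,"ry":0.0,"rz":0.14},
    {"tx":-0.404,"ty":0.007,"tz":0.0,"rx":0.0,"ry":0.0,"rz":0.14},
    {"tx":-0.404,"ty":0.007,"tz":0.0,"rx":0.0,"ry":0.0,"rz":0.14},
    {"tx":-0.404,"ty":0.007,"tz":0.0,"rx":0.0,"ry":0.0,"rz":0.14}
  ]
}}

```text
time: 58.3
tool_pos: [0.4267, -0.0457, 0.1834]
ee_rot: [0.756, 0.655, -0.001, -0.0]
force: [-0.1, 0.6, 0.6]
width: 0.0
```

Request:
{"name": "jog_arm", "arguments": {
  "increments": [
    {"tx":0.0,"ty":0.0,"tz":0.0,"rx":0.0,"ry":0.0,"rz":0.0},
    {"tx":0.0,"ty":0.0,"tz":0.0,"rx":0.0,"ry":0.0,"rz":0.0}
  ]
}}

```text
time: 58.5
tool_pos: [0.4276, -0.0429, 0.184]
ee_rot: [0.754, 0.657, -0.001, -0.0]
force: [-0.2, 0.2, 0.6]
width: 0.0001
```

```bash
python3 -c "
from h import *
goto(.428,-.045,.065,82);o=robot.observe();print(o['force'],o['width'],o['q'].round(2))"
```

```text
from [ 0.4276 -0.0429  0.184 ] t [-0.0019  0.0008  0.119 ] r [-0.001  0.001  0.002]
[-0.24631985  0.22930497  0.64390491] 0.000122510952428223 [-0.8   0.16  0.89  2.14 -0.15  0.91  0.04]
```

Request:
{"name": "jog_arm", "arguments": {
  "increments": [
    {"tx":-0.002,"ty":0.001,"tz":0.04,"rx":0.0,"ry":0.0,"rz":0.0},
    {"tx":-0.002,"ty":0.001,"tz":0.075,"rx":0.0,"ry":0.0,"rz":0.0},
    {"tx":-0.002,"ty":0.001,"tz":0.095,"rx":0.0,"ry":0.0,"rz":0.0},
    {"tx":-0.002,"ty":0.001,"tz":0.106,"rx":0.0,"ry":0.0,"rz":0.0},
    {"tx":-0.002,"ty":0.001,"tz":0.11,"rx":0.0,"ry":0.0,"rz":0.0},
    {"tx":-0.002,"ty":0.001,"tz":0.113,"rx":0.0,"ry":0.0,"rz":0.0},
    {"tx":-0.002,"ty":0.001,"tz":0.116,"rx":0.0,"ry":0.0,"rz":0.0},
    {"tx":-0.002,"ty":0.001,"tz":0.119,"rx":0.0,"ry":0.0,"rz":0.0},
    {"tx":-0.002,"ty":0.001,"tz":0.119,"rx":0.0,"ry":0.0,"rz":0.0}
  ]
}}

```text
time: 59.4
tool_pos: [0.4292, -0.0463, 0.0661]
ee_rot: [0.755, 0.656, 0.001, 0.0]
force: [-0.3, -0.2, -0.5]
width: -0.0003
```

Request:
{"name": "jog_arm", "arguments": {
  "increments": [
    {"tx":0.0,"ty":0.0,"tz":-0.03,"rx":0.0,"ry":0.0,"rz":0.0},
    {"tx":0.0,"ty":0.0,"tz":-0.07,"rx":0.0,"ry":0.0,"rz":0.0},
    {"tx":-0.04,"ty":-0.0,"tz":-0.12,"rx":0.0,"ry":0.0,"rz":0.0},
    {"tx":-0.08,"ty":-0.0,"tz":-0.15,"rx":0.0,"ry":0.0,"rz":0.0},
    {"tx":-0.13,"ty":0.0,"tz":-0.15,"rx":0.0,"ry":0.0,"rz":0.0},
    {"tx":-0.18,"ty":0.0,"tz":-0.15,"rx":0.0,"ry":0.0,"rz":0.0},
    {"tx":-0.22,"ty":0.0,"tz":-0.15,"rx":0.0,"ry":0.0,"rz":0.0},
    {"tx":-0.25,"ty":0.0,"tz":-0.15,"rx":0.0,"ry":0.0,"rz":0.0},
    {"tx":-0.25,"ty":0.0,"tz":-0.15,"rx":0.0,"ry":0.0,"rz":0.0},
    {"tx":-0.25,"ty":0.0,"tz":-0.15,"rx":0.0,"ry":0.0,"rz":0.0}
  ]
}}

```text
time: 60.4
tool_pos: [0.3932, -0.2947, 0.2157]
ee_rot: [0.756, 0.655, -0.0, -0.0]
force: [0.0, 0.4, -0.9]
width: -0.0001
```

```bash
python3 -c "
from h import *
im,D=snap('side','s31'); crop('s31',240,160,420,290,4.4,'s31c')
im,D=snap('top','t31'); crop('t31',140,140,380,290,3.3,'t31c')
C=cloud('top',D); lumps(C,im,(.36,.48,.195,.39),.015); lumps(C,im,(.5,.72,.2,.28),.012)"
```

```text
c [423.2 358.5] long 51.8 at 91.9 short 35.8 ztop 0.043 mean [0.4231 0.356  0.0353] rgb [212.  187.  147.5] 216
c [423.9 293.8] long 53.9 at 91.2 short 41.7 ztop 0.0456 mean [0.4238 0.291  0.0385] rgb [227. 203. 161.] 257
c [423.2 227.7] long 46.5 at 91.0 short 38.3 ztop 0.041 mean [0.4235 0.2262 0.0348] rgb [237.5 224.  190.5] 208
c [668.3 246. ] long 55.2 at 53.0 short 40.5 ztop 0.0729 mean [0.6586 0.238  0.0493] rgb [185. 147.  62.] 175
c [601.9 240.4] long 27.9 at 105.6 short 19.5 ztop 0.0555 mean [0.6015 0.24   0.0389] rgb [192.5 154.5  61. ] 70
c [552.  248.2] long 21.5 at 128.5 short 17.9 ztop 0.0448 mean [0.5504 0.2474 0.0312] rgb [189. 153.  63.] 47
```

View pics/s31c.png

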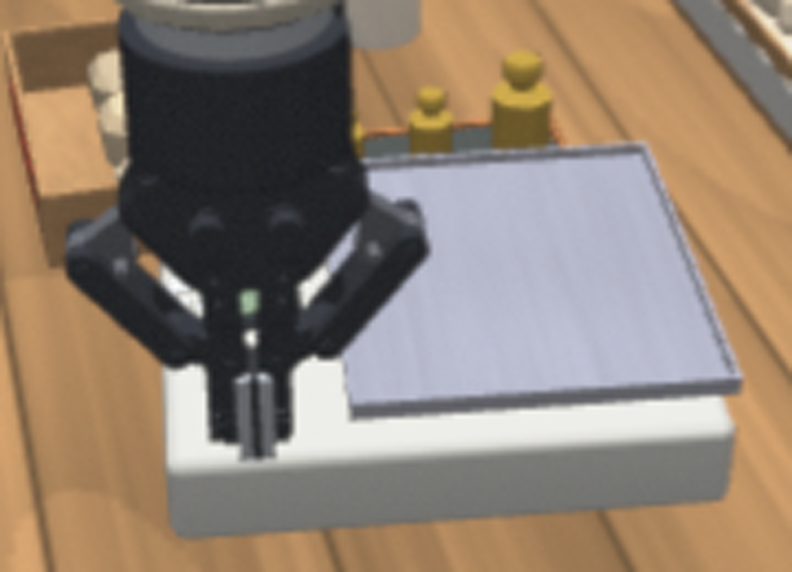

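View pics/t31.png

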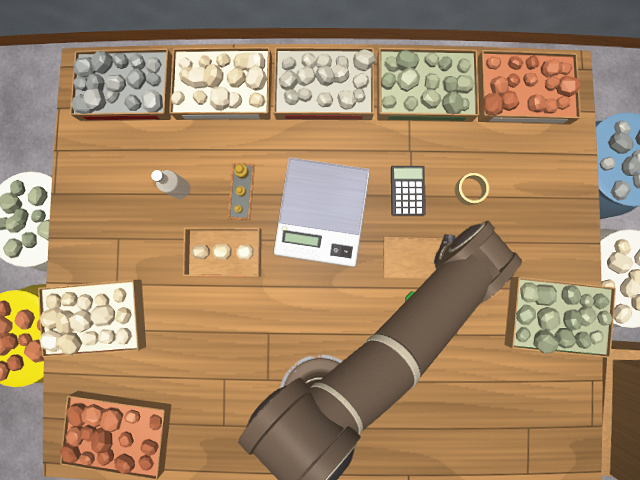

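The rocker is hidden in the side view, so I'll move the arm further aside and check it.

Request:
{"name": "jog_arm", "arguments": {
  "increments": [
    {"tx":-0.05,"ty":0.0,"tz":-0.1,"rx":0.0,"ry":0.0,"rz":0.0},
    {"tx":-0.05,"ty":0.0,"tz":-0.15,"rx":0.0,"ry":0.0,"rz":0.0},
    {"tx":-0.05,"ty":0.0,"tz":-0.2,"rx":0.0,"ry":0.0,"rz":0.0},
    {"tx":-0.05,"ty":0.0,"tz":-0.2,"rx":0.0,"ry":0.0,"rz":0.0},
    {"tx":-0.05,"ty":0.0,"tz":-0.2,"rx":0.0,"ry":0.0,"rz":0.0},
    {"tx":-0.05,"ty":0.0,"tz":-0.2,"rx":0.0,"ry":0.0,"rz":0.0}
  ]
}}

```text
time: 61.1
tool_pos: [0.3878, -0.343, 0.4168]
ee_rot: [0.754, 0.657, 0.001, 0.001]
force: [0.4, 0.3, -0.7]
width: -0.0001
```

```bash
python3 -c "
from h import *
im,D=snap('side','s32'); crop('s32',240,160,420,290,4.4,'s32c'); crop('t31',270,215,370,275,8,'t31r')"
```

```text
(no output)
```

View pics/s32c.png

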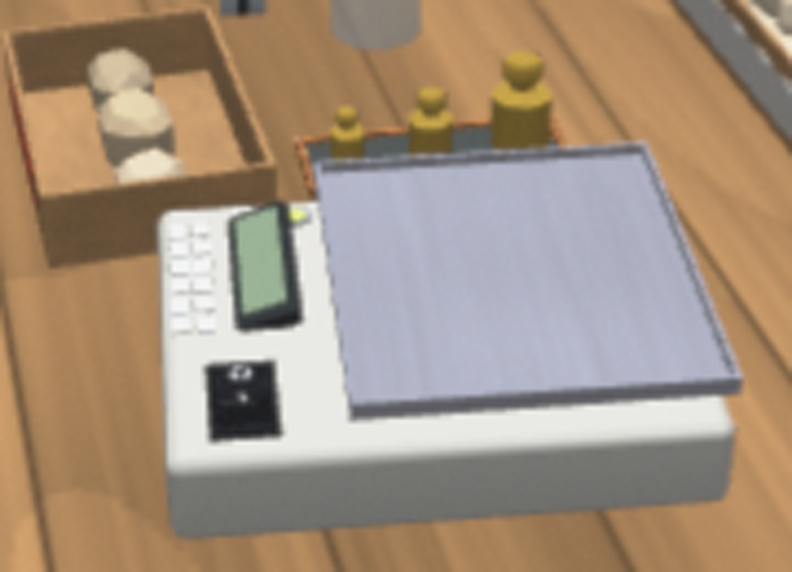

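View pics/t31r.png

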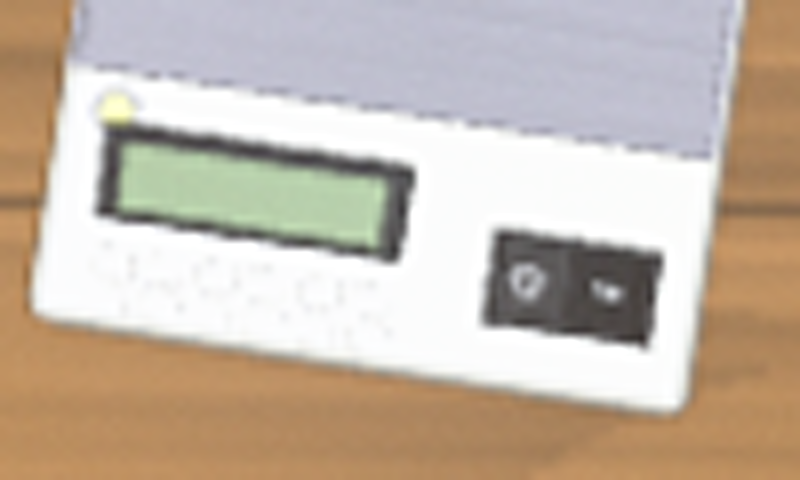

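The rocker at (241,400) in the crop looks as it did at the start, with the ON end raised, so the scale is off. The pan is empty, the three lumps are in the carton and the weights are upright. I'm handing the job in.

```bash
python3 -c "
from h import *
print(robot.close_job())"
```

```text
the job is handed in; nothing more can be done
None
```

The order was weighed as asked and handed in at about 61 s, well inside the 210 s limit.

- **Scale check:** I switched the scale on with its pan empty. The 200 g weight then stood alone on the pan, let go, for about 2 s, and I put it back upright in its tray.
- **Weighing:** All three lumps were there. They went on the pan together and were let go for over 2 s.
- **Finish:** I moved the lumps one by one into the deep carton, then switched the scale off.

**Last checks:**
- The camera images showed the rocker back in its OFF position, the pan empty and all three lumps inside the carton.
- All three weights were upright, and the 200 g weight was within about 2 mm of where it started.
- The calculator, bottle and tape roll looked unmoved in the last top view.
- Contact forces stayed under about 10 N in every reading.

No check failed, but the camera never showed any digits on the display. I judged on and off only from the rocker's position, and did not read any weights.

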